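Stand the frosted panel in the night lamp, unlock it and switch it on

TASK

Get the night lamp going: take the frosted panel from its bamboo stand and lower it gently into the slot of the lamp base, fully down and upright. Then slide the orange lock tab fully aside from the blue button, press the button fully in and let it spring back, and leave the lock open and the panel standing in the lamp. Do not disturb the figurine, chopstick holder, tin or marble dish.

Things in the scene. Friction and masses are not known exactly. Their poses are not given: they have to be found in the camera images.
- panel_mid (a point): centre of the loose frosted pale-blue plastic panel, 120 mm wide (y), 140 mm tall (z, foot to arched top, foot and top 70 mm from here), 8 mm thick (x), about 0.15 kg; lower 80 mm rectangular, top a half circle of 60 mm radius; moon and hills on both faces. Starts in the stand leaning 30 degrees from vertical, top towards the robot. Fits the lamp either way round
- stand: fixed bamboo stand, base 110 x 150 x 12 mm, origin at the centre of its underside, z up, -x roughly to the robot. Backrest sloped 30 degrees (top to -x) behind the panel's lower 80 mm; a parallel lip on the other side holds its lowest 24 mm with 2.5 mm play, so it comes out along its own slope. The panel's foot is 24 mm above the cabinet, 15 mm to +x of the origin
- lamp: fixed white lamp base, 100 mm deep (x), 170 wide (y), 58 high, origin at the centre of its underside, z up. The grey control face on its -x side, roughly facing the robot, slopes 30 degrees from horizontal, from 29 mm high at the front up to the flat deck: outward normal (-0.5, 0, 0.866), up-slope direction (0.866, 0, 0.5) in lamp axes
- slot (a point): centre of the slot's mouth in the lamp's deck, 58 mm above the cabinet, lamp's axes. Slot 11 mm wide (x), 123 mm long (y), 28 mm deep with a flat floor, mouth chamfered 3 mm. With the panel home, its centre is 42 mm above this point
- tab_rib (a point): centre of the orange lock tab's thumb rib; axes: x up the slope, y the slide direction (lamp's y), z out of the face. Rib 30 (x) x 12 (y) x 20 mm (z); its top is 10 mm, the control face 11.5 mm from here along z. A flat tongue, upper side 6 mm off the face, runs from the rib to -y under the button's cap; 47 mm free between rib and cap when locked
- tab (a joint): slide of the lock tab in m: about 0 locked (the tongue lies under the cap and the button cannot go in), 0.020 fully open, moving towards the lamp's +y, away from the button; friction about 1.5 N, it stays where it is left
- button_top (a point): centre of the upper face of the blue round button cap, 34 mm diameter, 16.5 mm out of the control face, 70 mm to -y of the rib's centre when locked; axes as tab_rib. Pressed along -z, so 30 degrees from vertical; the seated panel rises close beside it, to +x
- button (a joint): button travel in m: 0 out, 0.006 fully in; a spring takes about 1.7 N to start and 5 N fully in, and it springs back
- buddha: seated ceramic figurine, loose, 88 mm diameter, 126 mm tall, origin at the centre of its underside; leave alone
- chopstick_holder: bamboo cup with chopsticks, loose, 72 mm diameter, cup 120 mm and sticks 225 mm tall, origin at the centre of its underside; leave alone
- tin: round steel tin with closed lid, loose, 93 mm diameter, 73 mm tall, origin at the centre of its underside; leave alone
- marble_dish: small blue dish holding a green glass marble, loose, 72 mm diameter, 29 mm tall, origin at the centre of its underside; leave alone
Things that resemble listed ones, but are neither listed nor needed, are in the scene too. Of the things like the part that bears panel_mid, leave any that is brown or yellow; of the rest the larger one is meant.

How it is judged (in metres and radians):
On the way, in this order (a step that is already met when the one before it is completed fails the run):
1. the panel stands in the lamp's slot, fully down and upright (z of panel_mid in the frame of slot below 0.046 m and horizontal distance between panel_mid and slot below 0.012 m and angle between panel_mid's own z axis and vertical below 0.14 rad), for 0.2 s.
2. the lock tab is slid aside (value of joint tab above 0.014 m), for 0.1 s.
3. the button is pressed in (value of joint button above 0.0045 m), for 0.05 s.
At the end, for the whole second after the job is handed in: the panel stands at rest in the lamp's slot, within 4 mm of fully down, within 12 mm of the slot's centre at half height and within 8 degrees of upright; the lock tab is at least 14 mm open; the button has sprung back to within 2 mm of out (all of step 1 and linear speed of panel below 0.02 m/s and value of joint tab above 0.014 m and value of joint button below 0.002 m); the robot touches nothing.
It fails at once if the panel drops into the slot (faster than 0.4 m/s) instead of being lowered (z of panel_mid in the frame of slot below 0.066 m and horizontal distance between panel_mid and slot below 0.02 m and linear speed of panel above 0.4 m/s).
It fails at once if the figurine, chopstick holder, tin or marble dish is moved more than 15 mm (distance of any of buddha, chopstick_holder, tin, marble_dish from where it was at the start of the episode above 0.015 m).
It also fails if it takes over 58 s, if anything falls off the work surface, if the arm or the gripper's body presses on something with over 40 N, if the wrist force passes 120 N, or if a joint passes its speed limit or range.

ROBOT

A 6-joint arm with a two-finger parallel gripper is mounted at the origin on the work surface. World frame = base frame: x ahead of the robot, y to its left, z up, the work surface at z = 0. Lengths are in mm, angles in rad, forces in N, time in s.
With the tool pointing down it reaches from about 375 to 900 mm from the base axis. Payload 3.1 kg.
Tool frame: the origin (TCP) lies midway between the tips of the shut fingers; the grasp point (between the pads) lies 19 mm behind it; z points along the fingers, y is the line along which they close (so a half turn about z gives the same grasp; the last joint's range is limited). The gripper opens to 85 mm and grips with 20 to 120 N. Pads are 22 mm wide; open, the fingers measure 114 mm over their backs; the gripper's body (76 mm by 85 mm) begins 54 mm behind the grasp point. The pads swing forward as they close: fully open they stand 13 mm farther back than shut.
Start: joints at [-1.304, 0.527, 1.433, -0, 1.181, -0.178], TCP at [268.942, -564.152, 231.31] pointing down, gripper open.
Joint ranges: [-3.08, 3.08], [-0.75, 2.2], [0.22, 2.44], [-1.43, 4.57], [0, 2.65], [-2.85, 2.85]. Speed limits (rad/s): [2.79, 2.79, 3.14, 3.14, 3.14, 3.14].

INTERFACE

Orientations are given as a unit quaternion [x, y, z, w].
In Python, from rig import arm, eyes gives the robot as it stands.
- The arm moves only by the tool arm_command, never from a script. Its arguments are lists of equal length, an entry for each row: "offset": the shift along the tool's x, y, z in mm, a list of three; "twist": the turn about the tool's z in degrees; "gripper": the finger opening in mm, from 0 to 85.4. A call has 1 to 10 rows; each row is the pose to reach, as a shift and turn from the pose commanded when the call began, along the tool's axes at that moment; what a row does not reach only later rows make up. A row lasts 1/12 s, in which the tool goes at most 41.7 mm and 7.16 degrees, less where a joint would pass 70% of its speed; a pose out of reach is approached as far as the arm can. A call with a gripper value outside its range is refused whole. The fingers move at their own pace and stop on an object; "grip_force" is the grip in N (left out, the last holds). Time passes only in rows, so rows that repeat a pose let the fingers close. It gives the time, the measured TCP pose, the force, the opening and the grip force at its end, in the units of the state.
- arm.get_obs(): the state, without advancing time (a new reading comes with each control period).
- eyes.snapshot(name): name is "side" or "top" or "wrist"; returns (picture, depth): 480x640x3 uint8, blue, green, red; 480x640 float32, mm along the optical axis (not along the pixel's ray), 0 where there is no reading.
- eyes.camera_params(name): a dict with "fx", "fy", "cx", "cy" (pixels), "extrinsics" (4x4, takes a point from camera to world coordinates); the wrist camera has in their place "tool_from_camera" (4x4, takes a point from camera to tool coordinates, whose origin is the TCP and whose axes are the flange's). Camera axes: x right, y up, looking along -z (the intrinsics and any distortion apply to the point x, -y, -z); pixel columns grow to the right and rows downward; lengths in mm; the calibration is good to about 2 mm. A picture is of the moment at which its call begins: read the wrist's pose just before it. camera_params takes no time and is no camera call.
- arm.finish_job(): hands the job in; it is judged then, once.
The state is a dict: "time_s": time; "joint_positions": joint angles; "qd": joint speeds; "joint_torque": joint torques, N m; "eef_pos": TCP position; "eef_rot": TCP orientation; "wrist_force": force on the tool from outside, world axes, zero at the start; "ft_torque": the same for the moment, N m; "gripper_width": finger opening in mm; "grip_force": force on a finger pad.
Only numpy, scipy, OpenCV 4.12 (cv2) and the standard library are available. Lean on these libraries where they do the work, as an engineer would, in place of code of your own. Each camera call takes 0.05 s, during which the arm holds its last target. There are 200 camera calls.

## Working session

There is one attempt and no reset: what is moved stays moved. The work goes in short steps, Python scripts to look and compute and a tool call to move; the robot and the scene stay as the last step left them, time stands still between calls to the robot, and variables do not carry over. Pictures are saved under pics/ and viewed, at most 10 in all, crops included, and the job is handed in when it is done.

Besides the shell and the picture viewer there is one more tool, called after "Call:" as name(argument=value, ...), one argument or row to a line, values as JSON. arm_command: Moves the arm, as the interface text tells. Its arguments: {"type":"object","properties":{"offset":{"type":"array","items":{"type":"array","items":{"type":"number"}}},"twist":{"type":"array","items":{"type":"number"}},"gripper":{"type":"array","items":{"type":"number"}},"grip_force":{"type":"number"}},"required":["offset","twist","gripper"]}

```bash
mkdir -p pics; ls
cat > h.py <<'E'
import numpy as np, cv2
from rig import arm, eyes
from scipy.spatial.transform import Rotation as R
def snap(n,f):
    o=arm.get_obs(); p,d=eyes.snapshot(n); cv2.imwrite(f'pics/{f}.png',p); np.save(f'pics/{f}.npy',d)
    c=eyes.camera_params(n)
    if n=='wrist':
        T=np.eye(4);T[:3,:3]=R.from_quat(o['eef_rot']).as_matrix();T[:3,3]=o['eef_pos']
        E=T@np.array(c['tool_from_camera'])
    else: E=np.array(c['extrinsics'])
    np.save(f'pics/{f}_E.npy',E); np.save(f'pics/{f}_K.npy',[c['fx'],c['fy'],c['cx'],c['cy']])
    return p,d,c
def load(f): return cv2.imread(f'pics/{f}.png'),np.load(f'pics/{f}.npy'),np.load(f'pics/{f}_E.npy'),np.load(f'pics/{f}_K.npy')
def cloud(f):
    p,d,E,K=load(f); v,u=np.mgrid[:480,:640]
    X=np.stack([(u-K[2])/K[0]*d,-(v-K[3])/K[1]*d,-d],-1)
    W=X@E[:3,:3].T+E[:3,3]; W[d==0]=np.nan
    return p,W
def ray(f,u,v,z):
    p,d,E,K=load(f); r=E[:3,:3]@np.array([(u-K[2])/K[0],-(v-K[3])/K[1],-1]); return E[:3,3]+r*(z-E[2,3])/r[2]
E
python3 - <<'E'
from h import *
for n in ('top','side'):
    p,d,c=snap(n,n+'0'); print({k:v for k,v in c.items()})
print(arm.get_obs()['eef_pos'],arm.get_obs()['eef_rot'],eyes.camera_params('wrist'))
E
```

```text
pics
{'fx': 453.71782869381457, 'fy': 453.71782869381457, 'cx': 322.711840178806, 'cy': 235.0277034608143, 'extrinsics': array([[-5.65125786e-03,  9.97341321e-01, -7.26522700e-02,
         5.14389895e+02],
       [-9.99971092e-01, -5.26665019e-03,  5.48429712e-03,
        -8.99271079e+00],
       [ 5.08708204e-03,  7.26811629e-02,  9.97342253e-01,
         1.17292852e+03],
       [ 0.00000000e+00,  0.00000000e+00,  0.00000000e+00,
         1.00000000e+00]])}
{'fx': 491.92033360748997, 'fy': 491.92033360748997, 'cx': 317.8466639565804, 'cy': 238.85583684484916, 'extrinsics': array([[-8.25215732e-01,  3.69260155e-01, -4.27394353e-01,
         2.97531753e+01],
       [-5.64701240e-01, -5.24025827e-01,  6.37580930e-01,
         8.35646726e+02],
       [ 1.14675536e-02,  7.67491935e-01,  6.40956024e-01,
         9.20522974e+02],
       [ 0.00000000e+00,  0.00000000e+00,  0.00000000e+00,
         1.00000000e+00]])}
[ 268.7611089  -563.5623192   230.44150484] [ 9.75375202e-01  2.20549908e-01 -3.41086117e-05 -9.76101182e-04] {'fx': 380.4980524663761, 'fy': 380.4980524663761, 'cx': 320.5672490217416, 'cy': 236.50864271086004, 'tool_from_camera': array([[ 1.20973219e-03,  9.65041741e-01,  2.62093446e-01,
         6.65436184e+01],
       [ 9.99999060e-01, -1.33670199e-03,  3.06158620e-04,
         1.28890407e-02],
       [ 6.45796679e-04,  2.62092829e-01, -9.65042451e-01,
        -1.43018331e+02],
       [ 0.00000000e+00,  0.00000000e+00,  0.00000000e+00,
         1.00000000e+00]])}
```

View pics/top0.png

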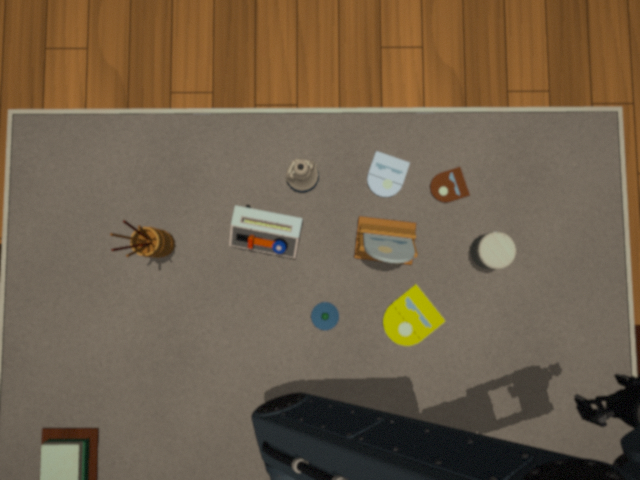

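View pics/side0.png

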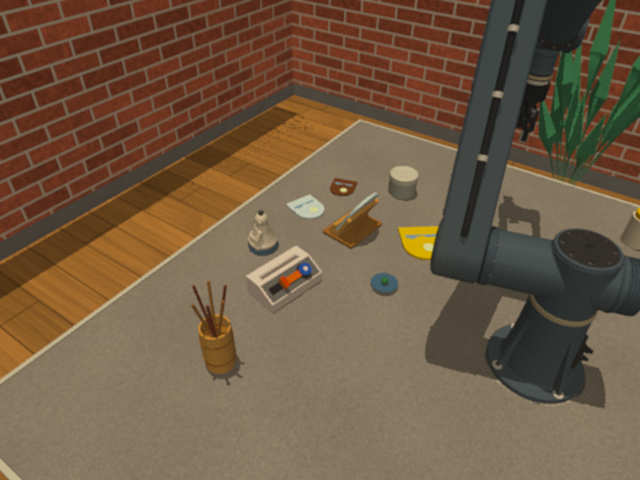

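Run:
```python
from h import *
for f in ('top0','side0'):
    p,W=cloud(f); hsv=cv2.cvtColor(p,cv2.COLOR_BGR2HSV); print(f,'nan',np.isnan(W[...,0]).mean())
    H,S,V=hsv[...,0],hsv[...,1],hsv[...,2]; z=W[...,2]; x=W[...,0];y=W[...,1]
    roi=(x>350)&(x<760)&(y>-420)&(y<450)
    def st(n,m):
        m=m&roi
        if m.sum()<5: print(n,m.sum());return
        q=W[m]; print(n,m.sum(),'med',np.median(q,0).round(1),'min',np.percentile(q,2,axis=0).round(1),'max',np.percentile(q,98,axis=0).round(1))
    lampy=(y>40)&(y<230)&(x>450)&(x<640)
    st('orange',lampy&(H<14)&(S>180)&(V>120)&(z>20)); st('blue',lampy&(H>100)&(H<130)&(S>120)&(V>80)&(z>30))
    st('deck',lampy&(abs(z-58)<5)&(S<60))
    m=lampy&(z>50)&(z<66)&(S<60)&roi
    if m.sum()>10: print(cv2.minAreaRect(W[m][:,:2].astype(np.float32)))
    # panel in stand
    pm=roi&(y<-60)&(y>-260)&(x>400)&(x<560)&(z>60)
    st('panel',pm)
    q=W[pm]; c=q.mean(0); u,s,vt=np.linalg.svd(q-c); print('plane',c.round(1),vt.round(3),s.round(0))
    st('flat',(y<-80)&(y>-240)&(x>570)&(z<12)&(S<70)&(V>130))
p=cv2.imread('pics/top0.png'); cv2.imwrite('pics/crop.png',cv2.resize(p[140:280,210:450],None,fx=3.3,fy=3.3,interpolation=cv2.INTER_CUBIC))
```

```text
top0 nan 0.003942057291666667
orange 180 med [579.8 143.   51.5] min [569.6 112.7  43.5] max [591.4 167.7  69.1]
blue 98 med [568.8  90.6  59.1] min [554.3  77.8  50.5] max [581.2 107.4  67.3]
deck 1018 med [614.2 107.   57.3] min [581.4  43.3  53.5] max [638.6 206.2  61.7]
((597.0360107421875, 127.75938415527344), (173.75254821777344, 84.31240844726562), 89.50714874267578)
panel 606 med [ 545.9 -174.7  123.2] min [ 527.2 -237.    84.9] max [ 558.7 -111.6  147.2]
plane [ 545.1 -174.3  121.9] [[ 0.008  0.982  0.19 ]
 [-0.467 -0.165  0.869]
 [-0.884  0.095 -0.457]] [839. 450.  92.]
flat 736 med [ 734.  -180.5    6.1] min [ 7.027e+02 -2.282e+02 -1.000e-01] max [ 758.4 -134.5   10.5]
side0 nan 0.00412109375
orange 172 med [577.  139.5  51.8] min [566.9 107.3  40. ] max [588.1 169.1  70.4]
blue 88 med [565.9  97.   58.1] min [553.7  78.4  45.5] max [579.2 107.9  67.8]
deck 105 med [596.9 124.9  55. ] min [563.5  58.3  53.1] max [613.5 202.3  61. ]
((586.461669921875, 131.88406372070312), (156.12892150878906, 35.85638427734375), 78.59329986572266)
panel 338 med [ 549.7 -167.3   93.9] min [ 529.4 -235.4   60.8] max [ 559.6 -113.6  148.2]
plane [ 547.8 -169.2  105.9] [[ 0.    -0.938 -0.347]
 [ 0.331  0.328 -0.885]
 [ 0.944 -0.115  0.311]] [658. 443.  64.]
flat 517 med [ 713.9 -166.8    5.4] min [ 593.7 -234.4   -1.3] max [758.2 -82.3  11.4]
```

View pics/crop.png

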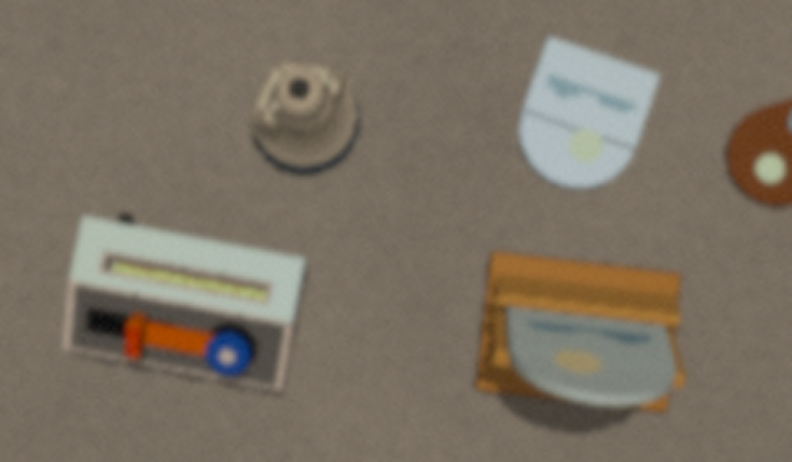

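```bash
cat >> h.py <<'E'
def go(x,y,z,ang=None,o=None):
    o=o or arm.get_obs(); M=R.from_quat(o['eef_rot']).as_matrix(); d=np.array([x,y,z])-o['eef_pos']
    a=np.degrees(np.arctan2(M[1,0],M[0,0])); print('offset',(M.T@d).round(1),'twist',None if ang is None else round(a-ang,1),'ang',a.round(1),'tilt',M[:,2].round(3))
E
python3 - <<'E'
from h import *
c=lambda u,v,z:ray('top0',210+u/3.3,140+v/3.3,z).round(1)
print('slot ends',c(103,260,58),c(270,294,58),'deck back',c(80,217,58),c(305,257,58))
print('panel top',c(592,405,143),'sides',c(507,312,80),c(675,328,80),'lip',c(492,255,35),c(680,272,35))
print('button',c(229,352,60),'rib',c(134,336,60))
go(540,-172,270,84.5)
E
```

```text
slot ends [636.9 185.8  58. ] [610.7  61.   58. ] deck back [669.3 203.3  58. ] [638.3  34.7  58. ]
panel top [ 525.6 -165.5  143. ] sides [ 594.7 -113.9   80. ] [ 582.3 -236.8   80. ] lip [ 641.7 -107.3   35. ] [ 627.9 -250.9   35. ]
button [567.4  91.3  60. ] rib [579.7 162.   60. ]
offset [ 413.3 -236.8  -39. ] twist -59.0 ang 25.5 tilt [-0.     0.002 -1.   ]
```

Call:
arm_command(
  offset=[
    [41,-23,-4],
    [82,-47,-8],
    [123,-71,-12],
    [164,-94,-16],
    [205,-118,-20],
    [246,-142,-24],
    [287,-165,-28],
    [328,-189,-32],
    [369,-212,-36],
    [410,-236,-39],
  ],
  twist=[-6,-12,-18,-24,-30,-36,-42,-48,-54,-59],
  gripper=[70,70,70,70,70,70,70,70,70,70],
  grip_force=25,
)

```text
time_s: 0.93
eef_pos: [505.3, -220.4, 266.0]
eef_rot: [0.739, 0.674, -0.0, -0.0]
wrist_force: [0.1, 0.0, 0.0]
gripper_width: 70.0
grip_force: 0.0
```

Call:
arm_command(
  offset=[
    [0,0,0],
    [0,0,0],
    [0,0,0],
  ],
  twist=[0,0,0],
  gripper=[70,70,70],
)

```text
time_s: 1.18
eef_pos: [504.4, -222.3, 265.6]
eef_rot: [0.74, 0.672, -0.0, -0.0]
wrist_force: [-0.2, -0.5, -0.2]
gripper_width: 69.4
grip_force: 0.0
```

Run:
```python
from h import *
o=arm.get_obs(); print(o['time_s'],o['eef_pos'],o['joint_positions'],o['gripper_width'])
snap('wrist','w1'); p,W=cloud('w1'); z=W[...,2]
m=(z>65)&(z<160)&(abs(W[...,0]-550)<50)&(abs(W[...,1]+172)<75); q=W[m]; print(m.sum(),np.percentile(q,[1,50,99],axis=0).round(1))
c=q.mean(0);u,s,vt=np.linalg.svd(q-c,full_matrices=False);print(c,vt.round(3),(s/np.sqrt(len(q))).round(1))
```

```text
1.1833 [ 504.42072323 -222.29787063  265.63984987] [-6.17469396e-01  3.88272777e-01  1.57767740e+00 -7.42540340e-04
  1.17638644e+00 -5.21290985e-01] 69.44153548194741
8218 [[ 527.  -237.1   66.3]
 [ 552.4 -166.3  114.1]
 [ 584.2 -105.1  147.4]]
[ 553.12276719 -167.61421739  111.6533113 ] [[ 0.164  0.983 -0.087]
 [-0.494  0.159  0.855]
 [-0.854  0.097 -0.512]] [33.7 28.1  3.2]
```

View pics/w1.png

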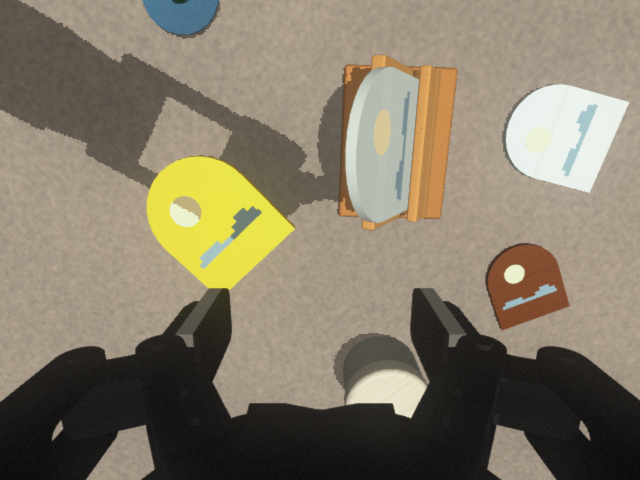

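Run:
```python
from h import *
p,W=cloud('w1'); hsv=cv2.cvtColor(p,cv2.COLOR_BGR2HSV); z=W[...,2]
m=((hsv[...,0]>75)&(hsv[...,0]<125)|(hsv[...,1]<60))&(z>75)&(z<160)&(abs(W[...,0]-550)<50)&(abs(W[...,1]+172)<80)
n,l,st,_=cv2.connectedComponentsWithStats(m.astype(np.uint8)); i=1+st[1:,4].argmax(); m=l==i; print(st[i])
q=W[m]; th=np.radians(-6); t=np.array([-np.sin(th),np.cos(th),0]); n=np.array([np.cos(th),np.sin(th),0])
s=q@t; print('t',np.percentile(s,[.3,99.7]),'centre',np.percentile(s,[.3,99.7]).mean())
up=-.5*n+np.array([0,0,.866]); nn=.866*n+np.array([0,0,.5])
print('up',np.percentile(q@up,[.5,99.5]),'face',np.percentile(q@nn,[20,50,80]))
sc=np.percentile(s,[.3,99.7]).mean(); top=np.percentile(q@up,99.5); f=np.median(q@nn)-4
P=sc*t+top*up+f*nn; print('top apex mid',P,'foot',P-140*up)
T=P
tc=P-np.array([0,0,30]); b=tc-0; print('centre at TCP height', P-30/.866*up)
```

```text
[ 345   67   59  156 6550]
t [-171.35234958  -53.95663584] centre -112.65449270939212
up [-229.68993652 -144.99103172] face [547.36710791 548.46091737 549.19910989]
top apex mid [ 529.24298766 -168.90070464  146.66822521] foot [ 598.85952034 -176.21769707   25.42822521]
centre at TCP height [ 546.46911749 -170.71124384  116.66822521]
```

Run:
```python
from h import *
go(540,-169.5,200,84); go(540,-169.5,112,84)
```

```text
offset [56.7 30.6 65.6] twist 0.4 ang 84.4 tilt [-0.001  0.    -1.   ]
offset [ 56.8  30.7 153.6] twist 0.4 ang 84.4 tilt [-0.001  0.    -1.   ]
```

Call:
arm_command(
  offset=[
    [28,15,0],
    [57,31,10],
    [57,31,40],
    [57,31,70],
    [57,31,100],
    [57,31,125],
    [57,31,145],
    [57,31,154],
    [57,31,154],
    [57,31,154],
  ],
  twist=[0,0,0,0,0,0,0,0,0,0],
  gripper=[75,75,75,75,75,75,75,75,75,75],
)

```text
time_s: 2.07
eef_pos: [540.8, -169.9, 112.0]
eef_rot: [0.741, 0.671, -0.0, -0.0]
wrist_force: [0.3, 0.3, 0.3]
gripper_width: 74.8
grip_force: 0.0
```

Call:
arm_command(
  offset=[
    [0,0,0],
    [0,0,0],
    [0,0,0],
    [0,0,0],
    [0,0,0],
    [0,0,0],
    [0,0,0],
    [0,0,0],
    [0,0,0],
    [0,0,0],
  ],
  twist=[0,0,0,0,0,0,0,0,0,0],
  gripper=[60,50,42,38,36,34,32,30,28,26],
  grip_force=20,
)

```text
time_s: 2.9
eef_pos: [541.4, -168.7, 112.3]
eef_rot: [0.74, 0.672, 0.0, 0.0]
wrist_force: [-0.8, 1.1, 4.3]
gripper_width: 26.0
grip_force: 8.2
```

Call:
arm_command(
  offset=[
    [0,0,0],
    [0,0,0],
    [0,0,0],
    [0,0,0],
  ],
  twist=[0,0,0,0],
  gripper=[24,22,20,18],
  grip_force=25,
)

```text
time_s: 3.23
eef_pos: [543.7, -169.3, 114.0]
eef_rot: [0.741, 0.672, 0.002, 0.003]
wrist_force: [0.4, 1.6, 8.4]
gripper_width: 23.7
grip_force: 21.6
```

Call:
arm_command(
  offset=[
    [0,-2,-3],
    [0,-4,-7],
    [0,-6,-11],
    [0,-9,-15],
    [0,-11,-19],
    [0,-14,-24],
    [0,-16,-28],
    [0,-19,-33],
    [0,-21,-37],
    [0,-23,-40],
  ],
  twist=[0,0,0,0,0,0,0,0,0,0],
  gripper=[14,14,14,14,14,14,14,14,14,14],
  grip_force=25,
)

```text
time_s: 4.07
eef_pos: [522.7, -168.2, 153.5]
eef_rot: [0.741, 0.672, 0.003, 0.005]
wrist_force: [7.1, -0.7, -1.8]
gripper_width: 23.0
grip_force: 22.5
```

Run:
```python
from h import *
snap('side','s1'); p=cv2.imread('pics/s1.png'); cv2.imwrite('pics/s1c.png',cv2.resize(p[100:340,220:480],None,fx=2.3,fy=2.3))
```

```text
(no output)
```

View pics/s1c.png

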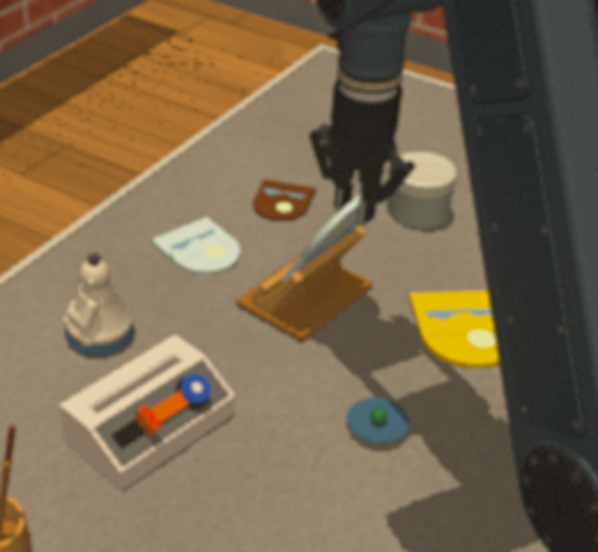

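Side view crop: the panel (330,235) is still between the fingers and sliding up along the backrest, with its foot near (285,280). I'll continue up.

Call:
arm_command(
  offset=[
    [0,-2,-6],
    [0,-4,-13],
    [0,-5,-20],
    [0,-5,-27],
    [0,-5,-36],
    [0,-5,-46],
    [0,-5,-56],
    [0,-5,-66],
    [0,-5,-76],
    [0,-5,-86],
  ],
  twist=[0,0,0,0,0,0,0,0,0,0],
  gripper=[14,14,14,14,14,14,14,14,14,14],
)

```text
time_s: 4.95
eef_pos: [512.6, -165.7, 238.7]
eef_rot: [0.74, 0.672, -0.0, -0.001]
wrist_force: [0.2, 0.1, -0.2]
gripper_width: 13.9
grip_force: 0.0
```

Call:
arm_command(
  offset=[
    [0,0,-15],
    [0,0,-30],
    [0,0,-40],
    [0,0,-40],
    [0,0,-40],
    [0,0,-40],
  ],
  twist=[0,0,0,0,0,0],
  gripper=[10,5,4,4,4,4],
  grip_force=60,
)

```text
time_s: 5.45
eef_pos: [512.6, -165.6, 277.4]
eef_rot: [0.74, 0.672, -0.0, -0.001]
wrist_force: [-1.0, 0.0, 0.0]
gripper_width: 3.8
grip_force: 0.0
```

Run:
```python
from h import *
snap('side','s2'); p=cv2.imread('pics/s2.png'); cv2.imwrite('pics/s2c.png',cv2.resize(p[60:300,220:480],None,fx=2.3,fy=2.3))
```

```text
(no output)
```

View pics/s2c.png

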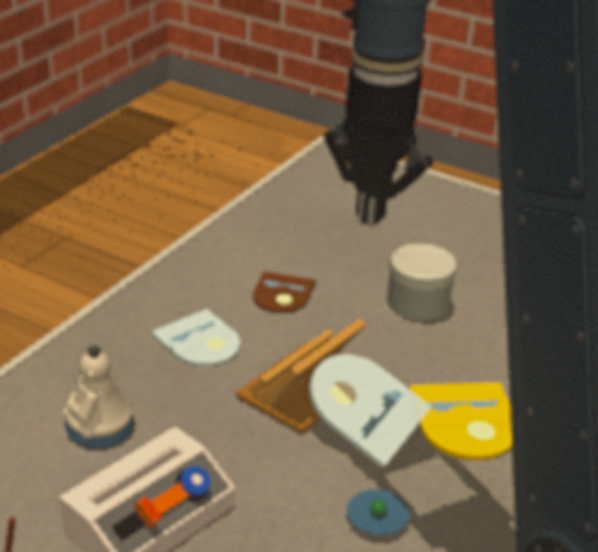

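The panel slipped out and fell in front of the stand. I'll measure where it lies and check that the other objects haven't moved.

Run:
```python
from h import *
snap('top','t2'); snap('wrist','w2')
p,W=cloud('t2'); p0,W0=cloud('top0'); hsv=cv2.cvtColor(p,cv2.COLOR_BGR2HSV)
print(arm.get_obs()['eef_pos'])
for n,P,WW in (('0',p0,W0),('2',p,W)):
    h=cv2.cvtColor(P,cv2.COLOR_BGR2HSV); m=(h[...,0]>95)&(h[...,0]<115)&(h[...,1]>100)&(abs(WW[...,0]-400)<60)&(abs(WW[...,1])<60); print(n,m.sum(),np.nanmedian(WW[m],axis=0))
a=cv2.resize(p[200:380,310:470],(640,720))[:600]; b=cv2.imread('pics/w2.png')
cv2.imwrite('pics/c2.png',np.hstack([cv2.resize(p[200:360,310:470],(400,400)),cv2.resize(b,(400,300)).copy() if 0 else cv2.copyMakeBorder(cv2.resize(b,(400,300)),0,100,0,0,0)]))
```

```text
[ 512.60092203 -165.62898766  276.988619  ]
0 454 [393.49249419 -19.85267042  11.82598092]
2 471 [393.10976075 -17.59675025  12.01881254]
```

View pics/c2.png

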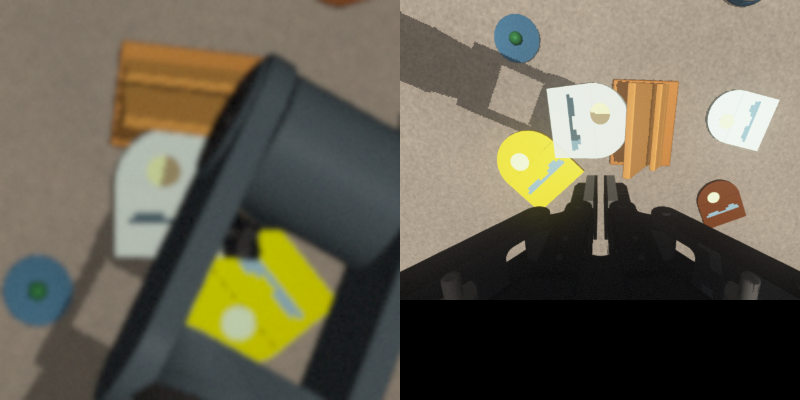

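Run:
```python
from h import *
p,W=cloud('w2'); hsv=cv2.cvtColor(p,cv2.COLOR_BGR2HSV); z=W[...,2]
m=(hsv[...,1]<45)&(hsv[...,2]>150); m[:, :200]=0; m[:,375:]=0; m[:100]=0; m[290:]=0
n,l,st,_=cv2.connectedComponentsWithStats(m.astype(np.uint8)); i=1+st[1:,4].argmax(); m=l==i; print(st[i])
q=W[m]; q=q[~np.isnan(q[:,0])]; print(np.percentile(q,[1,50,99],axis=0).round(1))
c=q.mean(0);u,s,vt=np.linalg.svd(q-c,full_matrices=False);print(c.round(1),vt.round(3),(s/np.sqrt(len(q))).round(1))
cn=cv2.approxPolyDP(max(cv2.findContours(m.astype(np.uint8),0,2)[0],key=cv2.contourArea),4,True)[:,0]
for u,v in cn: print(u,v,np.nanmedian(W[v-2:v+3,u-2:u+3].reshape(-1,3),axis=0).round(0))
ym=(hsv[...,0]>22)&(hsv[...,0]<35)&(hsv[...,1]>180)&(z>-5); print('yellow z',np.percentile(z[ym],[2,50,98]))
```

```text
[  234   100   129   167 13864]
[[ 427.7 -232.5   -0.7]
 [ 490.6 -148.8   36.2]
 [ 549.2  -66.2   63.9]]
[ 489.2 -149.2   34.1] [[-0.244  0.932 -0.267]
 [-0.886 -0.327 -0.329]
 [-0.394  0.156  0.906]] [41.4 36.7  9.9]
242 102 [440. -60.   0.]
240 107 [437. -65.   0.]
246 104 [444. -62.   0.]
238 116 [434. -73.   0.]
256 121 [452. -80.   0.]
254 114 [451. -73.   0.]
262 123 [458. -83.   0.]
263 114 [460. -74.   0.]
270 118 [467. -79.   1.]
265 118 [462. -78.   1.]
265 125 [461. -85.   0.]
288 134 [485. -97.   1.]
234 142 [426. -99.   1.]
248 251 [ 426. -218.   10.]
288 253 [ 470. -228.    1.]
292 258 [ 472. -235.    0.]
295 253 [ 478. -229.    1.]
301 261 [ 482. -239.    1.]
303 254 [ 486. -231.    1.]
313 254 [ 498. -233.    0.]
309 265 [ 491. -245.   -0.]
315 266 [ 498. -247.   -0.]
317 257 [ 501. -236.    0.]
323 265 [ 507. -247.    1.]
319 262 [ 503. -243.    0.]
325 253 [ 511. -232.    1.]
333 258 [ 520. -239.    0.]
331 251 [ 518. -231.    0.]
358 227 [ 546. -187.   65.]
362 168 [ 553. -133.   62.]
325 129 [524. -95.   1.]
334 126 [533. -93.   1.]
339 131 [538. -99.   1.]
330 11
[... 218 characters left out ...]

314 111 [514. -76.   0.]
308 106 [508. -70.   1.]
320 108 [520. -74.   0.]
317 104 [518. -69.   0.]
323 100 [524. -66.   0.]
310 100 [511. -65.   1.]
307 106 [507. -70.   1.]
305 101 [505. -65.   0.]
303 108 [503. -72.   0.]
303 100 [503. -64.   0.]
298 100 [498. -64.   1.]
301 103 [501. -67.   0.]
288 112 [487. -74.   0.]
277 106 [476. -67.   0.]
287 107 [486. -69.   0.]
286 100 [486. -62.   1.]
277 106 [476. -67.   0.]
284 100 [484. -62.   0.]
271 105 [469. -66.   0.]
269 100 [468. -61.   0.]
275 115 [473. -76.   0.]
270 108 [468. -69.   0.]
261 112 [458. -72.   0.]
259 100 [458. -60.   0.]
250 101 [448. -60.   1.]
251 106 [449. -65.   1.]
yellow z [  6.81108623   8.40112309 276.78506363]
```

Run:
```python
from h import *
go(475,-158,80,0)
for f in ('top0',):
    p,W=cloud(f); h=cv2.cvtColor(p,cv2.COLOR_BGR2HSV); z=W[...,2]
    m=(h[...,0]>22)&(h[...,0]<34)&(h[...,1]>180); q=W[m&(W[...,0]>300)&(z<30)]; print('yellow',np.percentile(q,[1,50,99],axis=0).round(0))
    print('table edge x', W[130:,320,0][0], [W[r,320,0].round(0) for r in (100,106,112,118)])
    m=(z>40)&(z<200)&(W[...,0]>650)&(abs(W[...,1]-40)<70); print('buddha',np.percentile(W[m],[1,50,99],axis=0).round(0))
# flat pale
from scipy import ndimage
m=(h[...,1]<60)&(h[...,2]>150)&(abs(W[...,1]+180)<70)&(W[...,0]>650)&(z<20); l,n=ndimage.label(m); i=np.bincount(l.ravel())[1:].argmax()+1; print('pale',np.percentile(W[l==i],[1,50,99],axis=0).round(0))
```

```text
offset [  3.8 -37.8 197.1] twist 84.5 ang 84.5 tilt [-0.002  0.001 -1.   ]
yellow [[ 324. -313.    3.]
 [ 387. -240.    8.]
 [ 462. -170.   13.]]
table edge x 877.7294272100194 [np.float64(1241.0), np.float64(nan), np.float64(926.0), np.float64(910.0)]
buddha [[723.   8.  41.]
 [745.  37.  72.]
 [786.  76. 127.]]
pale [[ 703. -236.   -0.]
 [ 758. -181.    6.]
 [ 813. -137.   11.]]
```

Run:
```python
from h import *
go(378,-262,150); go(378,-262,4)
M=R.from_quat(arm.get_obs()['eef_rot']).as_matrix(); print('drag',(M.T@np.array([-45,-150,0])).round(0))
```

```text
offset [-109.  -124.4  127.1] twist None ang 84.5 tilt [-0.002  0.001 -1.   ]
offset [-109.1 -124.1  273.1] twist None ang 84.5 tilt [-0.002  0.001 -1.   ]
drag [-154.  -30.   -0.]
```

Call:
arm_command(
  offset=[
    [-27,-31,10],
    [-54,-62,40],
    [-82,-93,75],
    [-109,-124,110],
    [-109,-124,145],
    [-109,-124,180],
    [-109,-124,215],
    [-109,-124,245],
    [-109,-124,258],
    [-109,-124,264],
  ],
  twist=[0,0,0,0,0,0,0,0,0,0],
  gripper=[2,2,2,2,2,2,2,2,2,2],
)

```text
time_s: 6.43
eef_pos: [377.7, -261.2, 10.8]
eef_rot: [0.741, 0.672, 0.0, -0.003]
wrist_force: [-0.9, 0.0, 0.5]
gripper_width: 2.2
grip_force: 0.0
```

Call:
arm_command(
  offset=[
    [0,0,4],
    [0,0,8],
    [0,0,9],
    [-10,-2,9],
    [-25,-5,9],
    [-45,-9,9],
    [-65,-13,9],
    [-85,-17,9],
  ],
  twist=[0,0,0,0,0,0,0,0],
  gripper=[2,2,2,2,2,2,2,2],
)

```text
time_s: 7.1
eef_pos: [353.4, -341.0, 8.1]
eef_rot: [0.74, 0.672, 0.002, -0.003]
wrist_force: [4.0, 12.0, 19.2]
gripper_width: 2.3
grip_force: 9.5
```

Run:
```python
from h import *
snap('wrist','w3'); snap('side','s3'); print(arm.get_obs()['time_s'])
p,W=cloud('w3'); h=cv2.cvtColor(p,cv2.COLOR_BGR2HSV); z=W[...,2]
m=(h[...,0]>22)&(h[...,0]<34)&(h[...,1]>180)&(z<30); print('yellow',np.percentile(W[m],[1,50,99],axis=0).round(0))
a=cv2.resize(p,(480,360)); b=cv2.resize(cv2.imread('pics/s3.png')[150:330,290:470],(360,360)); cv2.imwrite('pics/c3.png',np.hstack([a,b])[:, :800])
```

```text
7.2
yellow [[ 294. -383.    7.]
 [ 329. -323.    8.]
 [ 436. -255.   10.]]
```

View pics/c3.png

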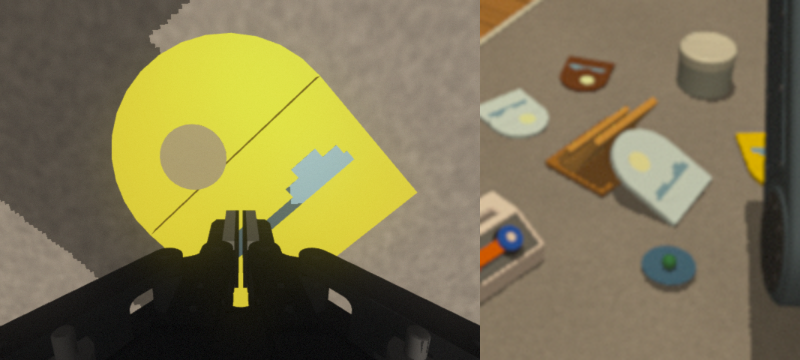

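Call:
arm_command(
  offset=[
    [-20,-1,0],
    [-40,-2,0],
    [-60,-3,0],
    [-75,-4,0],
    [-75,-4,-15],
    [-75,-4,-45],
    [-75,-4,-75],
  ],
  twist=[0,0,0,0,0,0,0],
  gripper=[2,2,2,2,2,2,2],
)

```text
time_s: 7.78
eef_pos: [342.9, -419.7, 81.8]
eef_rot: [0.74, 0.672, -0.0, 0.0]
wrist_force: [-0.1, -0.4, -0.1]
gripper_width: 2.1
grip_force: 0.0
```

Run:
```python
from h import *
go(465,-158,85); go(465,-158,35)
M=R.from_quat(arm.get_obs()['eef_rot']).as_matrix(); print('drag',(M.T@np.array([-70,0,-15])).round(0))
```

```text
offset [272.2  96.3  -3.3] twist None ang 84.5 tilt [ 0. -0. -1.]
offset [272.2  96.3  46.7] twist None ang 84.5 tilt [ 0. -0. -1.]
drag [ -7. -70.  15.]
```

Call:
arm_command(
  offset=[
    [40,14,-20],
    [80,28,-20],
    [120,42,-20],
    [160,57,-20],
    [200,71,-20],
    [240,85,-20],
    [272,96,-10],
    [272,96,25],
    [272,96,45],
    [272,96,53],
  ],
  twist=[0,0,0,0,0,0,0,0,0,0],
  gripper=[2,2,2,2,2,2,2,2,2,2],
)

```text
time_s: 8.62
eef_pos: [465.2, -156.5, 26.9]
eef_rot: [0.74, 0.673, 0.0, 0.0]
wrist_force: [0.7, 13.5, 61.9]
gripper_width: 1.9
grip_force: 28.9
```

Call:
arm_command(
  offset=[
    [0,0,2],
    [-1,-10,6],
    [-2,-22,12],
    [-3,-35,18],
    [-5,-50,22],
    [-6,-65,24],
    [-7,-75,25],
    [-7,-75,10],
    [-7,-75,-30],
    [-7,-75,-70],
  ],
  twist=[0,0,0,0,0,0,0,0,0,0],
  gripper=[2,2,2,2,2,2,2,2,2,2],
)

```text
time_s: 9.45
eef_pos: [388.6, -158.3, 98.2]
eef_rot: [0.741, 0.672, -0.0, -0.001]
wrist_force: [1.4, -0.4, 0.4]
gripper_width: 2.1
grip_force: 0.0
```

```bash
cat >> h.py <<'E'
def panel(name,f,box=(300,620,-330,0)):
    # pale panel outline: colour + height just above the table; returns centre, foot->apex angle
    snap(name,f); p,W=cloud(f); h=cv2.cvtColor(p,cv2.COLOR_BGR2HSV); z=W[...,2]
    m=(z>4)&(z<75)&((h[...,1]<75)|((h[...,0]>80)&(h[...,0]<120)))&(h[...,2]>90)&(W[...,0]>box[0])&(W[...,0]<box[1])&(W[...,1]>box[2])&(W[...,1]<box[3])
    m=cv2.morphologyEx(m.astype(np.uint8),cv2.MORPH_OPEN,np.ones((3,3)))
    n,l,st,_=cv2.connectedComponentsWithStats(m); i=1+st[1:,4].argmax(); q=W[l==i]
    (cx,cy),(w,hh),a=cv2.minAreaRect(q[:,:2].astype(np.float32)); b=cv2.boxPoints(((cx,cy),(w,hh),a))
    print(len(q),'rect',(round(cx),round(cy)),(round(w),round(hh)),round(a,1),'z',np.percentile(q[:,2],[2,50,98]).round(0)); print(b.round(0).tolist())
    # arch end has empty corners: fraction of points near each corner
    for c in b: print(c.round(0),(np.linalg.norm(q[:,:2]-c,axis=1)<20).sum())
    c=q.mean(0);vt=np.linalg.svd(q-c,full_matrices=False)[2];print('normal',vt[2].round(2))
E
python3 - <<'E'
from h import *
print(arm.get_obs()['eef_pos']);panel('wrist','w4')
E
```

```text
[ 388.61526136 -158.29175437   98.16068056]
50416 rect (505, -169) (154, 145) 1.4 z [ 9. 39. 62.]
[[426.0, -99.0], [430.0, -244.0], [584.0, -240.0], [580.0, -95.0]]
[426. -99.] 988
[ 430. -244.] 0
[ 584. -240.] 16
[580. -95.] 0
normal [-0.43 -0.01  0.9 ]
```

Run:
```python
from h import *
for t in [(440,-72,98),(440,-72,6),(440,-82,6),(424,-115,6),(417,-148,6),(418,-181,6),(423,-203,6),(423,-203,100)]: go(*t)
```

```text
offset [92.6 39.1  6.7] twist None ang 84.4 tilt [ 0.01  -0.008 -1.   ]
offset [93.3 38.1 98.7] twist None ang 84.4 tilt [ 0.01  -0.008 -1.   ]
offset [83.3 39.  98.8] twist None ang 84.4 tilt [ 0.01  -0.008 -1.   ]
offset [48.9 26.3 98.9] twist None ang 84.4 tilt [ 0.01  -0.008 -1.   ]
offset [15.4 22.5 99.1] twist None ang 84.4 tilt [ 0.01  -0.008 -1.   ]
offset [-17.4  26.7  99.3] twist None ang 84.4 tilt [ 0.01  -0.008 -1.   ]
offset [-38.8  33.8  99.5] twist None ang 84.4 tilt [ 0.01  -0.008 -1.   ]
offset [-39.4  34.8   5.5] twist None ang 84.4 tilt [ 0.01  -0.008 -1.   ]
```

Call:
arm_command(
  offset=[
    [31,13,5],
    [62,26,10],
    [92,39,20],
    [93,39,50],
    [93,39,80],
    [93,39,91],
    [83,39,92],
    [71,34,92],
    [60,30,92],
    [49,26,92],
  ],
  twist=[0,0,0,0,0,0,0,0,0,0],
  gripper=[0,0,0,0,0,0,0,0,0,0],
)

```text
time_s: 10.33
eef_pos: [420.1, -113.3, 6.4]
eef_rot: [0.741, 0.672, 0.0, 0.001]
wrist_force: [-0.1, 0.6, -0.3]
gripper_width: 0.2
grip_force: 0.4
```

Call:
arm_command(
  offset=[
    [-11,-2,0],
    [-22,-3,0],
    [-33,-4,0],
    [-44,-2,0],
    [-55,-1,0],
    [-66,1,0],
    [-77,4,0],
    [-88,8,0],
    [-78,0,0],
    [-78,0,-30],
  ],
  twist=[0,0,0,0,0,0,0,0,0,0],
  gripper=[0,0,0,0,0,0,0,0,0,0],
)

```text
time_s: 11.17
eef_pos: [408.5, -188.1, 32.2]
eef_rot: [0.741, 0.671, -0.001, -0.005]
wrist_force: [0.2, -0.1, 0.8]
gripper_width: -0.3
grip_force: 0.0
```

Run:
```python
from h import *
print(arm.get_obs()['time_s']);panel('side','s5')
```

```text
11.1667
939 rect (494, -210) (114, 145) 33.4 z [ 8. 19. 28.]
[[406.0, -181.0], [486.0, -302.0], [581.0, -240.0], [501.0, -118.0]]
[ 406. -181.] 11
[ 486. -302.] 0
[ 581. -240.] 0
[ 501. -118.] 0
normal [-0.09  0.06  0.99]
```

Call:
arm_command(
  offset=[
    [0,10,-40],
    [5,20,-80],
    [10,40,-120],
    [15,60,-160],
    [20,65,-200],
    [20,65,-220],
    [20,65,-220],
  ],
  twist=[0,0,0,0,0,0,0],
  gripper=[0,0,0,0,0,0,0],
)

```text
time_s: 11.8
eef_pos: [483.5, -178.7, 263.2]
eef_rot: [0.74, 0.672, 0.002, 0.009]
wrist_force: [0.5, 0.1, -0.4]
gripper_width: 0.1
grip_force: 0.0
```

```bash
cat >> h.py <<'E'
def corners(f,box=(300,620,-380,0),zmin=5,zmax=80,view=True):
    snap('wrist',f); p,W=cloud(f); h=cv2.cvtColor(p,cv2.COLOR_BGR2HSV); z=W[...,2]
    m=(z>zmin)&(z<zmax)&((h[...,1]<60)|((h[...,0]>75)&(h[...,0]<115)))&(W[...,0]>box[0])&(W[...,0]<box[1])&(W[...,1]>box[2])&(W[...,1]<box[3])
    m=cv2.morphologyEx(m.astype(np.uint8),cv2.MORPH_OPEN,np.ones((5,5)))
    n,l,st,_=cv2.connectedComponentsWithStats(m); i=1+st[1:,4].argmax(); q=W[l==i]
    hull=cv2.approxPolyDP(cv2.convexHull(q[:,:2].astype(np.float32)),5,True)[:,0]
    for k,a in enumerate(hull):
        b=hull[(k+1)%len(hull)]; zz=np.median(q[np.argsort(np.linalg.norm(q[:,:2]-a,axis=1))[:40],2])
        print(a.round(0),'z',zz.round(0),'edge->',np.linalg.norm(b-a).round(0),'dir',np.degrees(np.arctan2(*(b-a)[::-1])).round(0))
    print('n',len(q),'mean',q.mean(0).round(0),'t',arm.get_obs()['time_s'])
E
python3 - <<'E'
from h import *
corners('w5')
E
```

```text
[ 547. -190.] z 22.0 edge-> 48.0 dir 133.0
[ 514. -154.] z 18.0 edge-> 47.0 dir 179.0
[ 467. -154.] z 14.0 edge-> 32.0 dir -142.0
[ 442. -173.] z 12.0 edge-> 81.0 dir -123.0
[ 397. -241.] z 9.0 edge-> 67.0 dir -36.0
[ 452. -281.] z 14.0 edge-> 57.0 dir -5.0
[ 509. -286.] z 19.0 edge-> 65.0 dir 54.0
[ 548. -233.] z 22.0 edge-> 43.0 dir 90.0
n 11940 mean [ 482. -215.   16.] t 11.85
```

Run:
```python
from h import *
for t in [(480,-216,40),(480,-216,13),(360,-212,5)]: go(*t)
```

```text
offset [-36.8  -0.4 220.4] twist None ang 84.5 tilt [ 0.011 -0.007 -1.   ]
offset [-36.6  -0.7 247.4] twist None ang 84.5 tilt [ 0.011 -0.007 -1.   ]
offset [ -44.1 -120.6  254.1] twist None ang 84.5 tilt [ 0.011 -0.007 -1.   ]
```

Call:
arm_command(
  offset=[
    [-20,0,40],
    [-36,0,80],
    [-36,0,120],
    [-36,0,160],
    [-36,0,195],
    [-36,0,215],
    [-36,0,222],
    [-36,0,222],
  ],
  twist=[0,0,0,0,0,0,0,0],
  gripper=[0,0,0,0,0,0,0,0],
)

```text
time_s: 12.52
eef_pos: [474.0, -211.2, 31.2]
eef_rot: [0.741, 0.672, -0.0, -0.002]
wrist_force: [0.4, -0.7, 0.4]
gripper_width: 0.1
grip_force: 0.0
```

Call:
arm_command(
  offset=[
    [0,0,14],
    [0,0,20],
    [0,-12,21],
    [0,-27,23],
    [0,-43,25],
    [0,-60,26],
    [0,-78,27],
    [0,-96,27],
    [0,-114,27],
    [0,-114,10],
  ],
  twist=[0,0,0,0,0,0,0,0,0,0],
  gripper=[0,0,0,0,0,0,0,0,0,0],
)

```text
time_s: 13.35
eef_pos: [358.4, -198.7, 23.0]
eef_rot: [0.741, 0.672, -0.0, -0.004]
wrist_force: [-0.3, 0.6, -0.5]
gripper_width: 0.1
grip_force: 0.0
```

Call:
arm_command(
  offset=[
    [0,0,-40],
    [10,20,-80],
    [20,40,-120],
    [30,60,-160],
    [40,60,-200],
    [40,60,-230],
    [40,60,-230],
    [40,60,-230],
  ],
  twist=[0,0,0,0,0,0,0,0],
  gripper=[0,0,0,0,0,0,0,0],
)

```text
time_s: 14.02
eef_pos: [427.3, -167.3, 257.1]
eef_rot: [0.74, 0.673, 0.001, 0.005]
wrist_force: [-0.2, -0.2, -0.1]
gripper_width: -0.2
grip_force: 0.0
```

Run:
```python
from h import *
corners('w6',box=(200,620,-400,0))
```

```text
[ 515. -184.] z 8.0 edge-> 26.0 dir 125.0
[ 500. -162.] z 8.0 edge-> 23.0 dir 149.0
[ 480. -150.] z 8.0 edge-> 43.0 dir -179.0
[ 437. -151.] z 8.0 edge-> 36.0 dir -140.0
[ 409. -174.] z 8.0 edge-> 81.0 dir -119.0
[ 370. -245.] z 8.0 edge-> 117.0 dir -30.0
[ 472. -303.] z 8.0 edge-> 86.0 dir 60.0
[ 515. -229.] z 9.0 edge-> 45.0 dir 91.0
n 11841 mean [ 453. -214.    8.] t 14.0667
```

Run:
```python
from h import *
for t in [(455,-211,30),(455,-211,2),(385,-205,2)]: go(*t)
```

```text
offset [-40.9  32.4 225.2] twist None ang 84.5 tilt [ 0.004 -0.003 -1.   ]
offset [-40.8  32.2 253.2] twist None ang 84.5 tilt [ 0.004 -0.003 -1.   ]
offset [-41.6 -38.  252.9] twist None ang 84.5 tilt [ 0.004 -0.003 -1.   ]
```

Call:
arm_command(
  offset=[
    [-20,15,40],
    [-40,32,80],
    [-40,32,120],
    [-40,32,160],
    [-40,32,200],
    [-40,32,225],
    [-40,32,240],
    [-40,32,245],
    [-40,32,250],
    [-40,32,252],
  ],
  twist=[0,0,0,0,0,0,0,0,0,0],
  gripper=[0,0,0,0,0,0,0,0,0,0],
)

```text
time_s: 14.9
eef_pos: [450.2, -207.4, 7.6]
eef_rot: [0.74, 0.672, -0.001, -0.003]
wrist_force: [-14.0, 8.1, 97.9]
gripper_width: -0.2
grip_force: 48.8
```

Call:
arm_command(
  offset=[
    [0,-5,0],
    [0,-12,0],
    [0,-20,0],
    [0,-28,0],
    [0,-36,0],
  ],
  twist=[0,0,0,0,0],
  gripper=[0,0,0,0,0],
)

```text
time_s: 15.32
eef_pos: [434.4, -216.1, 7.8]
eef_rot: [0.741, 0.671, 0.005, 0.023]
wrist_force: [26.2, 4.7, 46.8]
gripper_width: 0.3
grip_force: 23.1
```

Call:
arm_command(
  offset=[
    [0,-6,-1],
    [0,-14,-1],
    [0,-22,-1],
    [0,-30,-2],
    [0,-38,-2],
    [0,-46,-2],
    [0,-46,-15],
    [0,-20,-60],
    [10,0,-100],
    [20,10,-140],
  ],
  twist=[0,0,0,0,0,0,0,0,0,0],
  gripper=[0,0,0,0,0,0,0,0,0,0],
)

```text
time_s: 16.15
eef_pos: [425.4, -190.1, 128.0]
eef_rot: [0.741, 0.672, -0.0, -0.001]
wrist_force: [1.0, -0.3, -0.1]
gripper_width: 0.0
grip_force: 0.0
```

Call:
arm_command(
  offset=[
    [10,20,-40],
    [20,40,-80],
    [20,40,-100],
    [20,40,-100],
    [20,40,-100],
  ],
  twist=[0,0,0,0,0],
  gripper=[0,0,0,0,0],
)

```text
time_s: 16.57
eef_pos: [466.9, -173.8, 227.8]
eef_rot: [0.74, 0.672, 0.0, 0.001]
wrist_force: [-0.7, 0.5, -0.1]
gripper_width: 0.1
grip_force: 0.0
```

Run:
```python
from h import *
corners('w7',box=(200,620,-400,0)); print(arm.get_obs()['eef_pos'])
```

```text
[ 497. -179.] z 8.0 edge-> 44.0 dir 142.0
[ 463. -152.] z 8.0 edge-> 24.0 dir 175.0
[ 439. -150.] z 8.0 edge-> 25.0 dir -162.0
[ 415. -158.] z 9.0 edge-> 36.0 dir -133.0
[ 391. -184.] z 8.0 edge-> 78.0 dir -116.0
[ 357. -254.] z 8.0 edge-> 64.0 dir -26.0
[ 415. -282.] z 8.0 edge-> 70.0 dir 13.0
[ 483. -267.] z 8.0 edge-> 51.0 dir 65.0
[ 504. -220.] z 8.0 edge-> 42.0 dir 100.0
n 12113 mean [ 437. -212.    8.] t 16.6167
[ 465.61076996 -173.25358305  226.36749227]
```

Call:
arm_command(
  offset=[
    [0,0,0],
    [-5,-2,10],
    [-7,-4,20],
    [-10,-6,30],
    [-12,-8,40],
    [-14,-10,50],
    [-14,-10,60],
    [-14,-10,70],
    [-14,-10,70],
    [-14,-10,70],
  ],
  twist=[-7,-14,-21,-28,-35,-42,-49,-56,-63,-70],
  gripper=[20,40,60,80,85,85,85,85,85,85],
)

```text
time_s: 17.45
eef_pos: [452.5, -185.5, 153.9]
eef_rot: [0.219, 0.976, 0.002, -0.004]
wrist_force: [-0.5, 0.2, 0.3]
gripper_width: 85.0
grip_force: 0.0
```

Run:
```python
from h import *
o=arm.get_obs(); print(o['eef_pos'],o['gripper_width'],o['joint_positions'].round(2)); go(456,-186,30,154)
snap('top','t8'); p,W=cloud('t8'); h=cv2.cvtColor(p,cv2.COLOR_BGR2HSV)
m=(h[...,0]>22)&(h[...,0]<34)&(h[...,1]>180)&(W[...,2]<30); q=W[m][:,:2].astype(np.float32); print('yellow',len(q),cv2.approxPolyDP(cv2.convexHull(q),6,True)[:,0].round(0).tolist())
b=cv2.resize(p[200:400,330:530],(600,600)); cv2.imwrite('pics/t8c.png',b)
```

```text
[ 452.46963461 -185.52752116  153.93276215] 84.98227515155165 [-0.62  0.47  1.84 -0.    0.84 -1.75]
offset [ -4.5   0.9 123.9] twist 0.8 ang 154.8 tilt [-0.007  0.005 -1.   ]
yellow 891 [[434.0, -403.0], [286.0, -375.0], [282.0, -382.0], [295.0, -420.0], [344.0, -479.0]]
```

View pics/t8c.png

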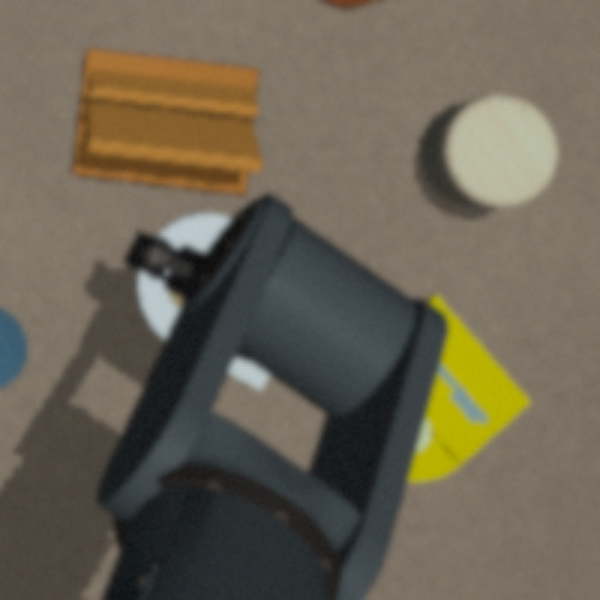

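Call:
arm_command(
  offset=[
    [-2,3,30],
    [-4,3,60],
    [-4,3,95],
    [-4,3,125],
    [-4,3,145],
    [-4,3,156],
    [-4,3,160],
    [-4,3,162],
  ],
  twist=[0,0,0,0,0,0,0,0],
  gripper=[85,85,85,85,85,85,85,85],
)

```text
time_s: 18.17
eef_pos: [457.4, -184.3, -5.1]
eef_rot: [0.222, 0.975, 0.001, -0.004]
wrist_force: [-6.4, 1.6, 19.7]
gripper_width: 84.6
grip_force: 9.6
```

Run:
```python
from h import *
for f in ('w1','w7'):
    p,W=cloud(f); h=cv2.cvtColor(p,cv2.COLOR_BGR2HSV); m=(h[...,0]>5)&(h[...,0]<20)&(h[...,1]>120)&(W[...,0]>500)&(W[...,0]<680)&(W[...,1]<-80)&(W[...,1]>-280); q=W[m]
    for lo,hi in ((8,16),(16,40),(40,60),(60,80),(80,100)):
        s=q[(q[:,2]>lo)&(q[:,2]<hi)]
        if len(s)>5: print(f,lo,hi,len(s),np.percentile(s,[2,98],axis=0).round(0).tolist())
print(arm.get_obs()['wrist_force'])
corners('w9',box=(250,620,-400,0))
```

```text
w1 8 16 3690 [[526.0, -249.0, 10.0], [643.0, -99.0, 14.0]]
w1 16 40 999 [[589.0, -245.0, 22.0], [626.0, -109.0, 40.0]]
w1 40 60 2241 [[587.0, -242.0, 41.0], [614.0, -109.0, 54.0]]
w1 60 80 96 [[555.0, -241.0, 61.0], [583.0, -105.0, 80.0]]
w1 80 100 337 [[540.0, -240.0, 82.0], [570.0, -102.0, 92.0]]
w7 8 16 7602 [[527.0, -244.0, 10.0], [642.0, -100.0, 14.0]]
w7 16 40 2859 [[550.0, -242.0, 20.0], [622.0, -110.0, 39.0]]
w7 40 60 3679 [[551.0, -240.0, 41.0], [611.0, -110.0, 59.0]]
w7 60 80 983 [[558.0, -237.0, 60.0], [580.0, -106.0, 80.0]]
w7 80 100 3482 [[542.0, -236.0, 81.0], [567.0, -104.0, 92.0]]
[-6.41444109  1.63121357 19.65398481]
[ 462. -152.] z 8.0 edge-> 46.0 dir -173.0
[ 417. -157.] z 8.0 edge-> 32.0 dir -135.0
[ 394. -180.] z 9.0 edge-> 83.0 dir -117.0
[ 356. -253.] z 8.0 edge-> 75.0 dir -28.0
[ 423. -288.] z 8.0 edge-> 46.0 dir -10.0
[ 468. -297.] z 8.0 edge-> 117.0 dir 74.0
[ 500. -184.] z 8.0 edge-> 49.0 dir 139.0
n 98050 mean [ 426. -214.   22.] t 18.2167
```

Run:
```python
from h import *
for t in [(487,-137,50),(487,-137,5),(446,-191,5)]: go(*t)
```

```text
offset [ -5.5  55.5 -54.8] twist None ang 154.4 tilt [-0.005  0.003 -1.   ]
offset [-5.8 55.4 -9.8] twist None ang 154.4 tilt [-0.005  0.003 -1.   ]
offset [  7.8 -11.   -9.7] twist None ang 154.4 tilt [-0.005  0.003 -1.   ]
```

Call:
arm_command(
  offset=[
    [0,0,-30],
    [-2,15,-50],
    [-4,35,-50],
    [-6,55,-50],
    [-6,55,-50],
    [-6,55,-50],
    [-6,55,-50],
    [-6,55,-40],
    [-6,55,-22],
    [-6,55,-13],
  ],
  twist=[0,0,0,0,0,0,0,0,0,0],
  gripper=[80,40,0,0,0,0,0,0,0,0],
)

```text
time_s: 19.05
eef_pos: [488.6, -139.2, 6.6]
eef_rot: [0.222, 0.975, 0.0, -0.001]
wrist_force: [0.7, -0.3, -0.8]
gripper_width: 0.0
grip_force: 0.0
```

Call:
arm_command(
  offset=[
    [0,0,0],
    [2,-9,0],
    [4,-18,0],
    [6,-28,0],
    [8,-38,0],
    [10,-48,0],
    [12,-58,0],
    [14,-67,0],
    [13,-60,0],
    [13,-60,-30],
  ],
  twist=[0,0,0,0,0,0,0,0,0,0],
  gripper=[0,0,0,0,0,0,0,0,0,0],
)

```text
time_s: 19.88
eef_pos: [449.3, -185.8, 34.5]
eef_rot: [0.222, 0.975, 0.002, -0.005]
wrist_force: [0.2, 0.0, 0.1]
gripper_width: 0.0
grip_force: 0.0
```

Call:
arm_command(
  offset=[
    [0,-10,-40],
    [0,-10,-80],
    [0,-10,-120],
    [0,-10,-160],
    [0,-10,-200],
    [0,-10,-200],
    [0,-10,-200],
  ],
  twist=[0,0,0,0,0,0,0],
  gripper=[0,0,0,0,0,0,0],
)

```text
time_s: 20.47
eef_pos: [449.1, -196.9, 241.0]
eef_rot: [0.221, 0.975, -0.001, 0.003]
wrist_force: [-0.7, -0.0, -1.4]
gripper_width: -0.2
grip_force: 0.0
```

Run:
```python
from h import *
corners('w10',box=(200,620,-420,0)); print(arm.get_obs()['eef_pos'])
p,W=cloud('w10'); h=cv2.cvtColor(p,cv2.COLOR_BGR2HSV)
m=(h[...,0]>22)&(h[...,0]<34)&(h[...,1]>180)&(W[...,2]<30); q=W[m][:,:2].astype(np.float32); print('yellow',len(q),cv2.approxPolyDP(cv2.convexHull(q),6,True)[:,0].round(0).tolist())
```

```text
[ 502. -189.] z 8.0 edge-> 20.0 dir 119.0
[ 492. -171.] z 8.0 edge-> 27.0 dir 144.0
[ 470. -155.] z 8.0 edge-> 20.0 dir 165.0
[ 450. -150.] z 8.0 edge-> 28.0 dir -170.0
[ 422. -155.] z 9.0 edge-> 31.0 dir -142.0
[ 398. -174.] z 8.0 edge-> 89.0 dir -117.0
[ 357. -253.] z 8.0 edge-> 119.0 dir -27.0
[ 463. -307.] z 8.0 edge-> 93.0 dir 64.0
[ 504. -223.] z 8.0 edge-> 34.0 dir 94.0
n 14842 mean [ 436. -223.    8.] t 20.5167
[ 447.7732885  -195.97611102  239.01136205]
yellow 255 [[408.0, -370.0], [354.0, -323.0], [331.0, -322.0], [295.0, -341.0], [280.0, -384.0], [295.0, -419.0], [345.0, -468.0], [357.0, -466.0], [401.0, -407.0]]
```

Run:
```python
from h import *
for t in [(490,-137,60),(490,-137,1.5),(427,-174,1.5)]: go(*t)
```

```text
offset [-12.4  71.4 179. ] twist None ang 154.5 tilt [ 0.001 -0.001 -1.   ]
offset [-12.3  71.5 237.5] twist None ang 154.5 tilt [ 0.001 -0.001 -1.   ]
offset [ 28.6  10.9 237.5] twist None ang 154.5 tilt [ 0.001 -0.001 -1.   ]
```

Call:
arm_command(
  offset=[
    [-6,35,30],
    [-12,71,60],
    [-12,71,100],
    [-12,71,140],
    [-12,71,180],
    [-12,71,215],
    [-12,71,230],
    [-12,71,236],
    [-12,71,238],
    [-12,71,238],
  ],
  twist=[0,0,0,0,0,0,0,0,0,0],
  gripper=[0,0,0,0,0,0,0,0,0,0],
)

```text
time_s: 21.35
eef_pos: [484.5, -134.6, 0.0]
eef_rot: [0.221, 0.975, 0.001, -0.005]
wrist_force: [-4.1, 2.2, 14.6]
gripper_width: 0.1
grip_force: 7.1
```

Call:
arm_command(
  offset=[
    [4,-6,0],
    [9,-13,0],
    [14,-21,0],
    [19,-29,0],
    [25,-37,0],
    [31,-45,0],
    [37,-54,0],
    [41,-60,0],
    [38,-55,0],
    [38,-55,-30],
  ],
  twist=[0,0,0,0,0,0,0,0,0,0],
  gripper=[0,0,0,0,0,0,0,0,0,0],
)

```text
time_s: 22.18
eef_pos: [427.9, -168.7, 25.9]
eef_rot: [0.221, 0.975, 0.002, -0.006]
wrist_force: [0.2, 1.1, -0.7]
gripper_width: 0.1
grip_force: 0.0
```

Call:
arm_command(
  offset=[
    [0,-10,-40],
    [0,-10,-80],
    [0,-10,-120],
    [0,-10,-160],
    [0,-10,-200],
    [0,-10,-200],
    [0,-10,-200],
  ],
  twist=[0,0,0,0,0,0,0],
  gripper=[0,0,0,0,0,0,0],
)

```text
time_s: 22.77
eef_pos: [427.3, -179.9, 231.4]
eef_rot: [0.221, 0.975, -0.001, 0.002]
wrist_force: [-0.4, 1.3, -0.6]
gripper_width: -0.1
grip_force: 0.0
```

Run:
```python
from h import *
corners('w11',box=(200,620,-420,0)); print(arm.get_obs()['eef_pos'])
```

```text
[ 455. -202.] z 8.0 edge-> 47.0 dir 160.0
[ 411. -186.] z 9.0 edge-> 46.0 dir -154.0
[ 370. -206.] z 8.0 edge-> 33.0 dir -115.0
[ 355. -236.] z 8.0 edge-> 79.0 dir -98.0
[ 344. -314.] z 8.0 edge-> 118.0 dir -9.0
[ 461. -332.] z 8.0 edge-> 94.0 dir 82.0
[ 474. -239.] z 9.0 edge-> 42.0 dir 117.0
n 15140 mean [ 410. -260.    8.] t 22.8167
[ 426.14602612 -179.03131127  229.68897304]
```

Run:
```python
from h import *
o=arm.get_obs()
go(444,-350,100,o=o)
M=R.from_quat(o['eef_rot']).as_matrix()
for a in range(0,85,8):
    r=R.from_euler('z',a,degrees=True).apply([80,-104,0])+[364,-246,0]-np.array([444,-350,0]); print(a,(M.T@r).round(0)[:2])
```

```text
offset [ -89.9 -146.7  129.5] twist None ang 154.5 tilt [-0.001  0.001 -1.   ]
0 [0. 0.]
8 [-7. 17.]
16 [-12.  35.]
24 [-14.  53.]
32 [-14.  71.]
40 [-11.  89.]
48 [ -5. 107.]
56 [  2. 123.]
64 [ 12. 139.]
72 [ 24. 152.]
80 [ 38. 164.]
```

Call:
arm_command(
  offset=[
    [-20,-33,10],
    [-40,-66,20],
    [-60,-99,40],
    [-80,-132,70],
    [-90,-147,110],
    [-90,-147,150],
    [-90,-147,190],
    [-90,-147,215],
    [-90,-147,226],
    [-90,-147,229],
  ],
  twist=[0,0,0,0,0,0,0,0,0,0],
  gripper=[0,0,0,0,0,0,0,0,0,0],
)

```text
time_s: 23.65
eef_pos: [440.2, -346.7, -0.1]
eef_rot: [0.22, 0.975, 0.004, -0.006]
wrist_force: [-10.4, 6.3, 38.9]
gripper_width: -0.1
grip_force: 19.6
```

Call:
arm_command(
  offset=[
    [-3,8,0],
    [-7,17,0],
    [-10,26,0],
    [-12,35,0],
    [-13,44,0],
    [-14,53,0],
    [-14,62,0],
    [-14,71,0],
    [-13,80,0],
    [-11,89,0],
  ],
  twist=[0,0,0,0,0,0,0,0,0,0],
  gripper=[0,0,0,0,0,0,0,0,0,0],
)

```text
time_s: 24.48
eef_pos: [493.5, -274.6, 1.3]
eef_rot: [0.221, 0.975, -0.0, 0.0]
wrist_force: [0.3, -1.3, 0.9]
gripper_width: 0.1
grip_force: 0.2
```

Call:
arm_command(
  offset=[
    [3,9,0],
    [6,18,0],
    [9,26,0],
    [13,34,0],
    [18,42,0],
    [23,50,0],
    [29,57,0],
    [35,63,0],
    [28,60,-20],
    [28,50,-60],
  ],
  twist=[0,0,0,0,0,0,0,0,0,0],
  gripper=[0,0,0,0,0,0,0,0,0,0],
)

```text
time_s: 25.32
eef_pos: [486.9, -215.1, 58.2]
eef_rot: [0.22, 0.975, 0.002, -0.005]
wrist_force: [0.8, -0.8, -0.2]
gripper_width: 0.1
grip_force: 0.0
```

Call:
arm_command(
  offset=[
    [10,-5,-40],
    [20,-10,-80],
    [30,-15,-120],
    [40,-20,-150],
    [40,-20,-150],
    [40,-20,-150],
  ],
  twist=[0,0,0,0,0,0],
  gripper=[0,0,0,0,0,0],
)

```text
time_s: 25.82
eef_pos: [444.5, -219.2, 213.0]
eef_rot: [0.221, 0.975, -0.001, 0.002]
wrist_force: [0.2, -0.6, 0.1]
gripper_width: 0.0
grip_force: 0.0
```

Run:
```python
from h import *
corners('w12',box=(200,620,-420,0)); print(arm.get_obs()['eef_pos'])
```

```text
[ 479. -168.] z 8.0 edge-> 80.0 dir 168.0
[ 401. -151.] z 8.0 edge-> 34.0 dir -175.0
[ 367. -154.] z 9.0 edge-> 23.0 dir -147.0
[ 348. -167.] z 8.0 edge-> 27.0 dir -122.0
[ 333. -190.] z 8.0 edge-> 44.0 dir -87.0
[ 335. -234.] z 8.0 edge-> 44.0 dir -43.0
[ 367. -265.] z 8.0 edge-> 89.0 dir -11.0
[ 455. -281.] z 8.0 edge-> 116.0 dir 78.0
n 17945 mean [ 404. -211.    8.] t 25.8667
[ 444.10415903 -218.65396061  211.48790019]
```

Run:
```python
from h import *
go(327,-195,60,174); go(327,-195,-10,174)
```

```text
offset [115.9 -29.2 151.4] twist -19.5 ang 154.5 tilt [ 0. -0. -1.]
offset [116.  -29.2 221.4] twist -19.5 ang 154.5 tilt [ 0. -0. -1.]
```

Call:
arm_command(
  offset=[
    [28,-7,30],
    [56,-14,60],
    [84,-21,90],
    [116,-29,120],
    [116,-29,160],
    [116,-29,190],
    [116,-29,210],
    [116,-29,218],
    [116,-29,221],
    [116,-29,221],
  ],
  twist=[-6,-13,-19,-20,-20,-20,-20,-20,-20,-20],
  gripper=[20,45,70,85,85,85,85,85,85,85],
)

```text
time_s: 26.7
eef_pos: [326.9, -194.6, -10.6]
eef_rot: [0.048, 0.999, 0.001, -0.001]
wrist_force: [1.1, -0.2, 0.6]
gripper_width: 84.5
grip_force: 0.0
```

Run:
```python
from h import *
o=arm.get_obs(); print(o['eef_pos'],o['wrist_force'],o['gripper_width']); go(395,-189,-11)
corners('w13',box=(200,620,-420,0))
```

```text
[ 326.89216712 -194.56344806  -10.59742544] [ 1.10118127 -0.15989861  0.59112388] 84.51750573681616
offset [-67.3  12.1   0.3] twist None ang 174.5 tilt [-0.002  0.002 -1.   ]
[ 342. -122.] z 59.0 edge-> 20.0 dir -151.0
[ 324. -132.] z 53.0 edge-> 25.0 dir -116.0
[ 313. -154.] z 69.0 edge-> 113.0 dir -92.0
[ 309. -267.] z 54.0 edge-> 20.0 dir -6.0
[ 328. -269.] z 58.0 edge-> 48.0 dir 39.0
[ 366. -238.] z 8.0 edge-> 80.0 dir 85.0
[ 373. -158.] z 8.0 edge-> 48.0 dir 131.0
n 63334 mean [ 326. -198.   46.] t 26.75
```

Good. Now I'll push the foot to the stand's base edge with both prongs.

Call:
arm_command(
  offset=[
    [-8,1,0],
    [-17,3,0],
    [-26,4,0],
    [-35,6,0],
    [-44,8,0],
    [-52,9,0],
    [-60,11,0],
    [-66,12,0],
    [-70,12,0],
    [-73,12,0],
  ],
  twist=[0,0,0,0,0,0,0,0,0,0],
  gripper=[85,85,85,85,85,85,85,85,85,85],
)

```text
time_s: 27.58
eef_pos: [395.1, -185.5, -10.0]
eef_rot: [0.049, 0.999, 0.005, -0.007]
wrist_force: [-15.9, -0.1, 4.1]
gripper_width: 85.1
grip_force: 11.8
```

Run:
```python
from h import *
for n in ('side',):
    panel(n,'s14',box=(380,640,-300,-80))
```

```text
799 rect (463, -188) (129, 143) 78.5 z [ 6. 10. 16.]
[[381.0, -237.0], [520.0, -266.0], [546.0, -139.0], [406.0, -111.0]]
[ 381. -237.] 0
[ 520. -266.] 14
[ 546. -139.] 3
[ 406. -111.] 9
normal [ 0.05 -0.02  1.  ]
```

Call:
arm_command(
  offset=[
    [0,0,-6],
    [0,0,-13],
    [-1,0,-21],
    [-3,0,-31],
    [-6,0,-41],
    [-10,0,-51],
    [-14,0,-60],
    [-20,0,-69],
    [-26,0,-76],
    [-33,0,-83],
  ],
  twist=[0,0,0,0,0,0,0,0,0,0],
  gripper=[85,85,85,85,85,85,85,85,85,85],
)

```text
time_s: 28.47
eef_pos: [428.5, -189.1, 73.2]
eef_rot: [0.048, 0.999, 0.004, -0.007]
wrist_force: [-8.7, 3.3, 7.4]
gripper_width: 85.2
grip_force: 6.9
```

```bash
cat >> h.py <<'E'
def prof(f,name='side',box=(380,640,-270,-110),up=None):
    snap(name,f); p,W=cloud(f); h=cv2.cvtColor(p,cv2.COLOR_BGR2HSV); z=W[...,2]
    m=(z>4)&(z<200)&(h[...,2]>90)&((h[...,1]<75)|((h[...,0]>75)&(h[...,0]<115)))&(W[...,0]>box[0])&(W[...,0]<box[1])&(W[...,1]>box[2])&(W[...,1]<box[3])
    m=cv2.morphologyEx(m.astype(np.uint8),cv2.MORPH_OPEN,np.ones((3,3)))
    n,l,st,_=cv2.connectedComponentsWithStats(m); i=1+st[1:,4].argmax(); q=W[l==i]; c=q.mean(0); vt=np.linalg.svd(q-c,full_matrices=False)[2]
    print(len(q),'mean',c.round(0),'normal',vt[2].round(2),'range',np.percentile(q,[2,98],axis=0).round(0).tolist(),'t',arm.get_obs()['time_s'])
E
python3 - <<'E'
from h import *
prof('s15')
E
```

```text
279 mean [ 490. -167.   47.] normal [ 0.7  -0.04  0.71] range [[444.0, -245.0, 10.0], [525.0, -133.0, 99.0]] t 28.5167
```

Call:
arm_command(
  offset=[
    [-8,0,-6],
    [-16,0,-11],
    [-25,0,-16],
    [-34,0,-20],
    [-44,0,-22],
    [-54,0,-24],
    [-62,0,-25],
    [-68,0,-26],
    [-72,0,-26],
  ],
  twist=[0,0,0,0,0,0,0,0,0],
  gripper=[85,85,85,85,85,85,85,85,85],
)

```text
time_s: 29.27
eef_pos: [508.3, -198.5, 105.0]
eef_rot: [0.049, 0.999, 0.001, 0.003]
wrist_force: [-1.0, 12.1, 37.3]
gripper_width: 85.2
grip_force: 38.0
```

Run:
```python
from h import *
prof('s16')
```

```text
721 mean [ 517. -192.   70.] normal [-0.99  0.12 -0.07] range [[506.0, -256.0, 8.0], [529.0, -139.0, 141.0]] t 29.3167
```

Call:
arm_command(
  offset=[
    [-5,0,-1],
    [-10,0,-2],
    [-15,0,-2],
    [-20,0,-2],
    [-25,0,-2],
    [-28,0,-2],
  ],
  twist=[0,0,0,0,0,0],
  gripper=[85,85,85,85,85,85],
)

```text
time_s: 29.82
eef_pos: [537.9, -202.4, 105.2]
eef_rot: [0.049, 0.999, -0.0, 0.005]
wrist_force: [2.9, 5.7, 17.0]
gripper_width: 85.2
grip_force: 13.0
```

Run:
```python
from h import *
prof('s17')
```

```text
984 mean [ 532. -196.   67.] normal [-0.98  0.12  0.19] range [[515.0, -257.0, 7.0], [548.0, -141.0, 138.0]] t 29.8667
```

Call:
arm_command(
  offset=[
    [0,0,-15],
    [0,0,-45],
    [0,0,-80],
    [0,0,-100],
    [0,0,-100],
    [0,0,-100],
    [0,0,-100],
    [0,0,-100],
    [0,0,-100],
    [0,0,-100],
  ],
  twist=[0,0,5,12,19,26,33,40,47,54],
  gripper=[85,85,85,85,85,85,85,85,85,85],
)

```text
time_s: 30.7
eef_pos: [533.7, -202.7, 201.3]
eef_rot: [0.499, 0.867, 0.0, -0.0]
wrist_force: [0.8, -0.2, 0.1]
gripper_width: 84.7
grip_force: 0.0
```

Call:
arm_command(
  offset=[
    [0,0,0],
    [0,0,0],
    [0,0,0],
    [0,0,0],
    [0,0,0],
    [0,0,0],
    [0,0,0],
  ],
  twist=[7,14,21,28,34,37,37],
  gripper=[85,85,85,85,85,85,85],
)

```text
time_s: 31.28
eef_pos: [533.7, -202.8, 201.2]
eef_rot: [0.746, 0.666, -0.0, -0.0]
wrist_force: [-0.6, 0.0, -0.6]
gripper_width: 85.1
grip_force: 0.0
```

Run:
```python
from h import *
prof('s18'); prof('w18','wrist')
p,W=cloud('s18'); 
for f in('s18','w18'):
    p,W=cloud(f); h=cv2.cvtColor(p,cv2.COLOR_BGR2HSV); z=W[...,2]
    m=(z>100)&(z<150)&(h[...,1]<80)&(W[...,0]>500)&(W[...,0]<600)&(W[...,1]>-280)&(W[...,1]<-110)&(h[...,2]>90); q=W[m]
    for a in range(100,148,8):
        s=q[(q[:,2]>=a)&(q[:,2]<a+8)]
        if len(s)>3: print(f,a,len(s),np.percentile(s[:,:2],[3,50,97],axis=0).round(0).tolist())
go(546,-198,106,83)
```

```text
1073 mean [ 534. -195.   69.] normal [-0.97  0.13  0.22] range [[515.0, -257.0, 6.0], [553.0, -141.0, 136.0]] t 31.3333
7676 mean [ 538. -195.   93.] normal [ 0.96 -0.13 -0.24] range [[515.0, -254.0, 10.0], [554.0, -144.0, 138.0]] t 31.3833
s18 100 56 [[532.0, -253.0], [541.0, -191.0], [550.0, -145.0]]
s18 108 65 [[536.0, -246.0], [543.0, -192.0], [555.0, -150.0]]
s18 116 61 [[538.0, -243.0], [545.0, -198.0], [555.0, -157.0]]
s18 124 52 [[540.0, -237.0], [546.0, -188.0], [555.0, -163.0]]
s18 132 49 [[544.0, -226.0], [549.0, -196.0], [556.0, -177.0]]
w18 100 566 [[532.0, -251.0], [540.0, -186.0], [551.0, -147.0]]
w18 108 647 [[534.0, -250.0], [542.0, -187.0], [553.0, -151.0]]
w18 116 727 [[537.0, -246.0], [544.0, -187.0], [554.0, -157.0]]
w18 124 896 [[539.0, -238.0], [546.0, -187.0], [555.0, -165.0]]
w18 132 1335 [[543.0, -225.0], [549.0, -200.0], [554.0, -178.0]]
offset [ 6.2 11.7 95.2] twist 0.6 ang 83.6 tilt [-0.  0. -1.]
```

Call:
arm_command(
  offset=[
    [2,8,0],
    [4,15,20],
    [4,15,45],
    [4,15,70],
    [4,15,88],
    [4,15,95],
    [4,15,95],
    [4,15,95],
  ],
  twist=[0,0,0,0,0,0,0,0],
  gripper=[85,85,85,85,85,85,80,60],
)

```text
time_s: 32.05
eef_pos: [549.6, -201.1, 106.5]
eef_rot: [0.746, 0.666, 0.0, 0.0]
wrist_force: [-0.2, -0.1, -0.2]
gripper_width: 69.6
grip_force: 0.0
```

Call:
arm_command(
  offset=[
    [0,0,0],
    [0,0,0],
    [0,0,0],
    [0,0,0],
    [0,0,0],
    [0,0,0],
    [0,0,0],
    [0,0,0],
    [0,0,0],
    [0,0,0],
  ],
  twist=[0,0,0,0,0,0,0,0,0,0],
  gripper=[40,30,22,18,14,10,6,4,4,4],
  grip_force=30,
)

```text
time_s: 32.88
eef_pos: [547.2, -200.7, 107.1]
eef_rot: [0.746, 0.666, -0.001, -0.002]
wrist_force: [-3.9, 0.1, 6.2]
gripper_width: 13.4
grip_force: 28.0
```

Call:
arm_command(
  offset=[
    [0,-4,0],
    [0,-8,0],
    [0,-12,0],
    [0,-16,0],
    [0,-20,0],
    [0,-24,-3],
    [0,-24,-8],
    [0,-24,-14],
    [0,-24,-20],
  ],
  twist=[0,0,0,0,0,0,0,0,0],
  gripper=[4,4,4,4,4,4,4,4,4],
  grip_force=50,
)

```text
time_s: 33.63
eef_pos: [525.5, -198.3, 126.5]
eef_rot: [0.746, 0.666, 0.0, 0.0]
wrist_force: [0.2, -0.8, -1.5]
gripper_width: 7.4
grip_force: 49.0
```

Run:
```python
from h import *
prof('s19')
```

```text
815 mean [ 525. -190.   83.] normal [-0.99  0.12  0.01] range [[516.0, -257.0, 21.0], [535.0, -140.0, 156.0]] t 33.6833
```

Run:
```python
from h import *
go(600,22,235,79.5)
```

```text
offset [ 227.7   48.1 -107.2] twist 4.0 ang 83.5 tilt [ 0.004 -0.002 -1.   ]
```

Call:
arm_command(
  offset=[
    [0,0,-20],
    [0,0,-45],
    [5,0,-75],
    [20,2,-95],
    [45,8,-107],
    [75,16,-107],
    [105,24,-107],
    [135,31,-107],
    [165,37,-107],
    [190,42,-107],
  ],
  twist=[0,0,0,1,2,3,4,4,4,4],
  gripper=[4,4,4,4,4,4,4,4,4,4],
)

```text
time_s: 34.52
eef_pos: [590.0, -12.0, 233.8]
eef_rot: [0.769, 0.64, 0.001, 0.001]
wrist_force: [0.4, -0.5, -2.0]
gripper_width: 7.3
grip_force: 49.2
```

Call:
arm_command(
  offset=[
    [18,2,0],
    [31,3,0],
    [38,4,0],
    [38,4,0],
    [38,4,0],
    [38,4,0],
  ],
  twist=[0,0,0,0,0,0],
  gripper=[4,4,4,4,4,4],
)

```text
time_s: 35.02
eef_pos: [599.2, 21.3, 233.3]
eef_rot: [0.769, 0.639, -0.0, 0.0]
wrist_force: [-0.6, 0.4, -1.6]
gripper_width: 7.3
grip_force: 49.1
```

Run:
```python
from h import *
o=arm.get_obs(); print(o['eef_pos'],o['grip_force'],o['gripper_width'])
snap('wrist','w20'); snap('side','s20'); p,W=cloud('w20'); cv2.imwrite('pics/w20v.png',p)
```

```text
[599.19622625  21.32640891 233.28062183] 49.124009013175964 7.291006816405626
```

View pics/w20v.png

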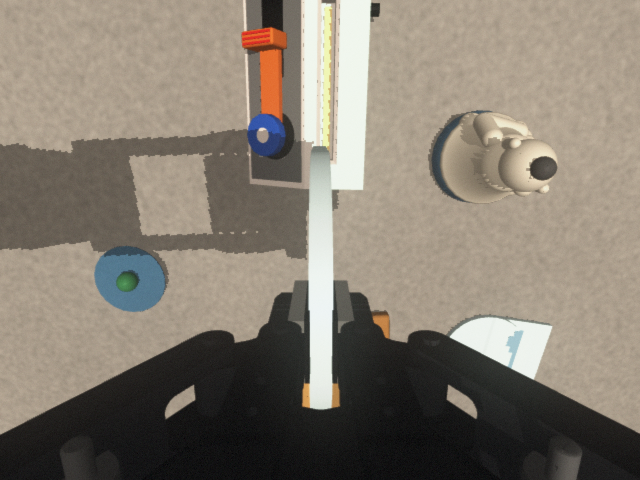

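Run:
```python
from h import *
p,W=cloud('w20'); h=cv2.cvtColor(p,cv2.COLOR_BGR2HSV)
mids=[];
for r in (6,20,40,60,80,100,120,135):
    white=(h[r,:,1]<40)&(h[r,:,2]>190); w=[c for c in range(295,372) if white[c]]
    gaps=[(a,b) for a,b in zip(w,w[1:]) if b-a>6]; print(r,w[0],w[-1],gaps)
    if gaps:
        a,b=max(gaps,key=lambda g:g[1]-g[0]); L=ray('w20',a+.5,r,58);Rr=ray('w20',b-.5,r,58); m=(L+Rr)/2; mids.append(m); print('   ',m.round(1),'w',np.linalg.norm(Rr-L).round(1),'right edge',ray('w20',w[-1]+.5,r,58).round(1))
m=np.array(mids); k=np.polyfit(m[:,1],m[:,0],1); print('slot line x=',k,'yaw',np.degrees(np.arctan(k[0])))
c=ray('w20',363.5,190,58); print('corner back -y',c)
# deck -y edge by right band columns
for col in (342,350,358):
    rr=[r for r in range(150,215) if h[r,col,1]<40 and h[r,col,2]>190]; print(col,rr[-1],ray('w20',col,rr[-1]+.5,58).round(1))
# deck z
d=W[20:140,345:358,2]; print('deck z',np.nanmedian(d))
# slot y ends: yellow strip
print('slot col scan', [(r,h[r,328].tolist()) for r in range(0,12,2)], [(r,h[r,333].tolist()) for r in range(148,176,3)])
prof('s20b','side',box=(500,700,-80,110))
```

```text
6 302 369 [(329, 340)]
    [638.4 174.6  58. ] w 7.4 right edge [664.  169.8  58. ]
20 302 369 [(323, 340)]
    [634.5 165.8  58. ] w 12.0 right edge [662.6 160.6  58. ]
40 302 369 [(323, 337)]
    [631.  152.5  58. ] w 9.9 right edge [660.5 147.1  58. ]
60 302 368 [(323, 338)]
    [628.9 138.7  58. ] w 10.8 right edge [657.7 133.4  58. ]
80 302 367 [(323, 338)]
    [626.4 124.6  58. ] w 10.9 right edge [654.8 119.3  58. ]
100 302 366 [(322, 338)]
    [623.5 110.2  58. ] w 11.8 right edge [651.8 104.9  58. ]
120 302 365 [(322, 337)]
    [620.4  95.3  58. ] w 11.2 right edge [648.7  90.1  58. ]
135 302 365 [(322, 336)]
    [618.  84.  58.] w 10.5 right edge [647.   78.6  58. ]
slot line x= [2.10613462e-01 6.00108339e+02] yaw 11.893439153972135
corner back -y [638.54851729  34.85223122  58.        ]
342 189 [620.9  38.6  58. ]
350 189 [627.5  37.3  58. ]
358 189 [634.1  36.1  58. ]
deck z 58.43139438314492
slot col scan [(0, [20, 44, 104]), (2, [17, 45, 108]), (4, [47, 9, 243]), (6, [35, 32, 245]), (8, [33, 68, 246]), (10, [32, 73, 244])] [(148, [15, 46, 188]), (151, [14, 43, 190]), (154, [15, 42, 212]), (157, [16, 40, 209]), (160, [15, 42, 219]), (163, [20, 32, 233]), (166, [49, 8, 245]), (169, [53, 8, 244]), (172, [53, 9, 245]), (175, [53, 8, 245])]
818 mean [597.  24. 163.] normal [ 0.98 -0.19  0.05] range [[585.0, -37.0, 128.0], [612.0, 79.0, 198.0]] t 35.1667
```

Run:
```python
from h import *
o=arm.get_obs(); n=np.array([.982,-.187]); t=np.array([.187,.982])
for f,lo in (('s20b',120),):
    p,W=cloud(f); h=cv2.cvtColor(p,cv2.COLOR_BGR2HSV); z=W[...,2]
    m=(z>122)&(z<235)&(h[...,2]>90)&(h[...,1]<90)&(W[...,0]>575)&(W[...,0]<625)&(W[...,1]>-30)&(W[...,1]<72); q=W[m]
    s=q[:,:2]@n-o['eef_pos'][:2]@n; tt=q[:,:2]@t-o['eef_pos'][:2]@t
    for a in range(122,232,12):
        k=(q[:,2]>=a)&(q[:,2]<a+12)
        if k.sum()>8: print(a,k.sum(),np.median(s[k]).round(1),np.percentile(tt[k],[2,98]).round(0))
    k=np.abs(s-np.median(s))<6; A=np.c_[q[k,2]-170,tt[k],np.ones(k.sum())]; print('fit dz,dt,c',np.linalg.lstsq(A,s[k],rcond=None)[0].round(3))
go(625.5,124,180,79.2)
```

```text
122 73 -2.6 [-49.  49.]
134 101 -2.6 [-49.  49.]
146 108 -2.9 [-50.  50.]
158 103 -2.5 [-49.  47.]
170 113 -2.7 [-48.  49.]
182 117 -3.1 [-51.  48.]
194 117 -2.7 [-50.  50.]
206 95 -2.6 [-51.  49.]
218 90 -2.4 [-49.  51.]
230 39 -2.8 [-49.  51.]
fit dz,dt,c [ 3.00e-03 -1.00e-03 -2.73e+00]
offset [105.8   7.   53.3] twist 0.2 ang 79.4 tilt [-0. -0. -1.]
```

Call:
arm_command(
  offset=[
    [20,1,0],
    [45,3,0],
    [70,5,0],
    [90,6,0],
    [102,7,0],
    [106,7,10],
    [106,7,25],
    [106,7,40],
    [106,7,52],
    [106,7,58],
  ],
  twist=[0,0,0,0,0,0,0,0,0,0],
  gripper=[4,4,4,4,4,4,4,4,4,4],
)

```text
time_s: 36.0
eef_pos: [624.0, 124.2, 172.7]
eef_rot: [0.769, 0.639, -0.002, -0.001]
wrist_force: [-0.0, -0.1, -1.9]
gripper_width: 7.3
grip_force: 49.1
```

Call:
arm_command(
  offset=[
    [0,0,0],
    [0,0,3],
    [0,0,6],
    [0,0,9],
    [0,0,12],
    [0,0,15],
  ],
  twist=[0,0,0,0,0,0],
  gripper=[4,4,4,4,4,4],
)

```text
time_s: 36.5
eef_pos: [626.0, 125.9, 162.5]
eef_rot: [0.769, 0.639, 0.001, 0.0]
wrist_force: [-1.2, 0.6, -0.9]
gripper_width: 7.3
grip_force: 49.4
```

Call:
arm_command(
  offset=[
    [0,0,2],
    [0,0,4],
    [0,0,6],
    [0,0,8],
    [0,0,10],
    [0,0,10],
  ],
  twist=[0,0,0,0,0,0],
  gripper=[4,4,4,4,4,4],
)

```text
time_s: 37.0
eef_pos: [625.2, 125.2, 149.5]
eef_rot: [0.769, 0.639, -0.0, -0.0]
wrist_force: [1.2, 0.0, -1.1]
gripper_width: 7.3
grip_force: 49.4
```

Call:
arm_command(
  offset=[
    [0,0,2],
    [0,0,4],
    [0,0,6],
    [0,0,8],
    [0,0,10],
    [0,0,12],
    [0,0,13],
    [0,0,14],
    [0,0,15],
  ],
  twist=[0,0,0,0,0,0,0,0,0],
  gripper=[4,4,4,4,4,4,4,4,4],
)

```text
time_s: 37.75
eef_pos: [626.0, 125.0, 138.8]
eef_rot: [0.769, 0.639, 0.0, 0.001]
wrist_force: [-5.9, -2.7, 21.8]
gripper_width: 7.5
grip_force: 52.7
```

Call:
arm_command(
  offset=[
    [0,0,-1],
    [0,0,-1],
    [0,0,-1],
    [0,0,-1],
    [0,0,-25],
    [0,0,-60],
    [0,0,-95],
    [0,0,-120],
    [0,0,-120],
  ],
  twist=[0,0,0,0,0,0,0,0,0],
  gripper=[12,18,26,36,40,40,40,20,0],
  grip_force=40,
)

```text
time_s: 38.5
eef_pos: [629.3, 125.6, 261.7]
eef_rot: [0.769, 0.639, 0.005, 0.004]
wrist_force: [-0.1, 0.7, 1.2]
gripper_width: 16.7
grip_force: 0.0
```

Run:
```python
from h import *
o=arm.get_obs(); print(o['time_s'],o['eef_pos'])
n=np.array([.982,-.187]); t=np.array([.187,.982]); S=np.array([625.5,124])
for nm in('side','top'):
    snap(nm,nm+'21'); p,W=cloud(nm+'21'); h=cv2.cvtColor(p,cv2.COLOR_BGR2HSV); z=W[...,2]
    s=(W[...,:2]-S)@n; tt=(W[...,:2]-S)@t
    m=(abs(s)<25)&(abs(tt)<70)&(z>64)&(z<200)&(h[...,1]<90); q=W[m]
    print(nm,m.sum(),'z',np.percentile(q[:,2],[2,50,97,99]).round(0),'t',np.percentile(tt[m],[2,98]).round(0))
    for a in range(66,180,16):
        k=(q[:,2]>=a)&(q[:,2]<a+16)
        if k.sum()>8: print(' ',a,k.sum(),np.median(s[m][k]).round(1))
    # button and rib
    mb=(h[...,0]>100)&(h[...,0]<130)&(h[...,1]>120)&(h[...,2]>80)&(s<0)&(s>-90)&(abs(tt)<85)&(z>30)
    mo=((h[...,0]<12)|(h[...,0]>174))&(h[...,1]>180)&(h[...,2]>120)&(s<0)&(s>-90)&(abs(tt)<85)&(z>20)
    for nn,mm in(('blue',mb),('or',mo)):
        if mm.sum()>5: print(nn,mm.sum(),np.median(W[mm],0).round(0),'s',np.percentile(s[mm],[2,50,98]).round(0),'t',np.percentile(tt[mm],[2,50,98]).round(0),'z',np.percentile(z[mm],[2,98]).round(0))
```

```text
38.5 [629.25607012 125.5972773  261.68492945]
side 1143 z [ 66. 114. 169. 171.] t [-57.  59.]
  66 180 -3.3
  82 186 -3.3
  98 175 -3.2
  114 146 -3.3
  130 169 -3.4
  146 159 -3.2
  162 101 -1.7
blue 76 [565.  96.  58.] s [-66. -55. -41.] t [-56. -37. -25.] z [49. 67.]
or 79 [579. 161.  59.] s [-66. -51. -39.] t [-26.  27.  36.] z [41. 70.]
top 151 z [ 66. 141. 168. 169.] t [-60.  -9.]
  66 12 -6.1
  82 13 -6.1
  98 13 -6.1
  114 20 -6.1
  130 22 -4.6
  146 38 -3.1
  162 30 -2.8
blue 87 [569.  90.  59.] s [-64. -50. -39.] t [-57. -44. -28.] z [50. 66.]
```

Run:
```python
from h import *
n=np.array([.982,-.187]); t=np.array([.187,.982]); S=np.array([625.5,124])
p,W=cloud('w20'); h=cv2.cvtColor(p,cv2.COLOR_BGR2HSV); z=W[...,2]; s=(W[...,:2]-S)@n; tt=(W[...,:2]-S)@t
mb=(h[...,0]>100)&(h[...,0]<130)&(h[...,1]>120)&(s<0)&(s>-90)&(abs(tt)<85)&(z>30)
mo=((h[...,0]<12)|(h[...,0]>174))&(h[...,1]>180)&(h[...,2]>120)&(s<0)&(s>-90)&(abs(tt)<85)&(z>20)
up=np.array([.866,.5]); nn=np.array([-.5,.866])
for nm,m in(('blue',mb),('rib',mo&(tt>12)),('tongue',mo&(tt<8))):
    q=np.c_[s[m],tt[m],z[m]]; a=q[:,[0,2]]@up; d=q[:,[0,2]]@nn
    print(nm,m.sum(),'s',np.percentile(q[:,0],[1,50,99]).round(1),'t',np.percentile(q[:,1],[1,50,99]).round(1),'z',np.percentile(q[:,2],[1,50,99]).round(1),'up',np.percentile(a,[1,50,99]).round(1),'d',np.percentile(d,[1,50,99]).round(1))
gm=(h[...,1]<60)&(h[...,2]<140)&(s>-85)&(s<-32)&(tt>-80)&(tt<40)&(z>25)&(z<62)
print('face d',np.percentile(s[gm]*nn[0]+z[gm]*nn[1],[10,50,90]).round(1))
o=arm.get_obs(); print(o['eef_pos'])
```

```text
blue 1015 s [-66.  -49.9 -36.7] t [-56.  -39.4 -25.5] z [50.8 60.  66.2] up [-31.7 -12.9  -0.6] d [70.4 77.  78.5]
rib 1075 s [-66.5 -47.9 -34.4] t [12.4 26.5 35. ] z [44.3 59.5 69.5] up [-29.6 -12.2  -1.5] d [62.6 78.6 83.6]
tongue 890 s [-55.7 -46.3 -38.6] t [-26.   -8.    7.7] z [44.2 49.9 54.2] up [-25.9 -15.   -7.7] d [62.5 66.4 67.9]
face d [60.5 61.3 62.2]
[625.98381    125.41712688 256.20971297]
```

Call:
arm_command(
  offset=[
    [-2,-28,0],
    [-2,-56,20],
    [-2,-57,60],
    [-2,-57,100],
    [-2,-57,135],
    [-2,-57,165],
    [-2,-57,185],
    [-2,-57,195],
    [-2,-57,199],
    [-2,-57,199],
  ],
  twist=[0,0,0,0,0,0,0,0,0,0],
  gripper=[0,0,0,0,0,0,0,0,0,0],
)

```text
time_s: 39.43
eef_pos: [568.0, 133.7, 54.8]
eef_rot: [0.769, 0.639, -0.001, -0.001]
wrist_force: [0.7, 0.1, -0.2]
gripper_width: 0.1
grip_force: 0.0
```

```bash
cat >> h.py <<'E'
def lampst():
    n=np.array([.982,-.187]); t=np.array([.187,.982]); S=np.array([625.5,124]); o=arm.get_obs(); e=o['eef_pos']
    print('s',((e[:2]-S)@n).round(1),'t',((e[:2]-S)@t).round(1),'z',e[2].round(1),'F',o['wrist_force'].round(1),o['time_s'])
E
python3 -c "
from h import *
lampst()"
```

```text
s -58.3 t -1.2 z 54.8 F [ 0.7  0.1 -0.2] 39.4333
```

Call:
arm_command(
  offset=[
    [6,1,-2],
    [11,1,-2],
    [15,1,-2],
    [19,1,-2],
    [23,1,-2],
    [27,1,-2],
    [31,1,-2],
    [34,1,-2],
    [36,1,-2],
    [37,1,-2],
  ],
  twist=[0,0,0,0,0,0,0,0,0,0],
  gripper=[0,0,0,0,0,0,0,0,0,0],
)

```text
time_s: 40.27
eef_pos: [576.6, 166.8, 58.5]
eef_rot: [0.768, 0.641, -0.003, 0.002]
wrist_force: [-1.7, -15.9, 4.6]
gripper_width: 0.3
grip_force: 7.7
```

```bash
python3 -c "
from h import *
lampst()"
```

```text
s -56.0 t 32.9 z 58.5 F [ -1.7 -15.9   4.6] 40.2667
```

Call:
arm_command(
  offset=[
    [-4,0,0],
    [-6,0,-20],
    [-20,-3,-30],
    [-45,-6,-30],
    [-70,-7,-30],
    [-77,-7,-30],
    [-77,-7,-20],
    [-77,-7,-12],
    [-77,-7,-8],
  ],
  twist=[0,0,0,0,0,0,0,0,0],
  gripper=[0,0,0,0,0,0,0,0,0],
)

```text
time_s: 41.02
eef_pos: [555.4, 96.1, 64.9]
eef_rot: [0.769, 0.639, -0.0, -0.001]
wrist_force: [0.2, 0.5, 0.3]
gripper_width: -0.3
grip_force: 0.0
```

```bash
python3 -c "
from h import *
lampst()"
```

```text
s -63.6 t -40.5 z 64.9 F [0.2 0.5 0.3] 41.0167
```

Positioned above the button; I'll press it now.

Call:
arm_command(
  offset=[
    [0,0,2],
    [0,0,4],
    [0,0,6],
    [0,0,8],
    [0,0,10],
    [0,0,11],
  ],
  twist=[0,0,0,0,0,0],
  gripper=[0,0,0,0,0,0],
)

```text
time_s: 41.52
eef_pos: [556.3, 95.8, 55.3]
eef_rot: [0.769, 0.639, 0.0, 0.0]
wrist_force: [0.5, 0.3, 2.2]
gripper_width: -0.2
grip_force: 0.9
```

Call:
arm_command(
  offset=[
    [0,0,2],
    [0,0,4],
    [0,0,5],
    [0,0,6],
    [0,0,7],
    [0,0,7],
  ],
  twist=[0,0,0,0,0,0],
  gripper=[0,0,0,0,0,0],
)

```text
time_s: 42.02
eef_pos: [556.8, 95.5, 49.2]
eef_rot: [0.769, 0.639, 0.001, 0.001]
wrist_force: [-0.1, -0.7, 7.4]
gripper_width: 0.0
grip_force: 3.3
```

Call:
arm_command(
  offset=[
    [0,0,1],
    [0,0,2],
    [0,0,3],
    [0,0,3],
    [0,0,3],
  ],
  twist=[0,0,0,0,0],
  gripper=[0,0,0,0,0],
)

```text
time_s: 42.43
eef_pos: [557.1, 95.4, 48.6]
eef_rot: [0.769, 0.639, 0.001, 0.001]
wrist_force: [-3.2, -0.2, 23.0]
gripper_width: 0.1
grip_force: 10.8
```

Hard stop reached (23 N), so the button is fully in. I'll retreat up and towards the robot.

Call:
arm_command(
  offset=[
    [0,0,-5],
    [0,-3,-15],
    [0,-10,-40],
    [0,-25,-80],
    [0,-50,-120],
    [0,-80,-160],
    [0,-100,-180],
    [0,-100,-180],
  ],
  twist=[0,0,0,0,0,0,0,0],
  gripper=[0,0,0,0,0,0,0,0],
)

```text
time_s: 43.1
eef_pos: [454.1, 114.8, 229.7]
eef_rot: [0.768, 0.64, 0.001, 0.001]
wrist_force: [-0.2, -0.4, -0.4]
gripper_width: 0.0
grip_force: 0.0
```

Run:
```python
from h import *
lampst(); snap('side','s30')
n=np.array([.982,-.187]); t=np.array([.187,.982]); S=np.array([625.5,124])
p,W=cloud('s30'); h=cv2.cvtColor(p,cv2.COLOR_BGR2HSV); z=W[...,2]; s=(W[...,:2]-S)@n; tt=(W[...,:2]-S)@t
m=(abs(s)<25)&(abs(tt)<70)&(z>64)&(z<200)&(h[...,1]<90); print('panel',m.sum(),np.percentile(z[m],[2,98]).round(0),[np.median(s[m&(z>a)&(z<a+20)]).round(1) for a in (70,100,130)])
d=-.5*s+.866*z
mb=(h[...,0]>100)&(h[...,0]<130)&(h[...,1]>120)&(h[...,2]>80)&(s<0)&(s>-90)&(abs(tt)<85)&(z>30)
mo=((h[...,0]<12)|(h[...,0]>174))&(h[...,1]>180)&(h[...,2]>120)&(s<0)&(s>-90)&(abs(tt)<85)&(z>20)
print('cap d',np.percentile(d[mb],[20,50,80]).round(1),'rib t',np.percentile(tt[mo&(d>74)],[5,50,95]).round(0))
```

```text
s -166.6 t -41.1 z 229.7 F [-0.2 -0.4 -0.4] 43.1
panel 1260 [ 66. 170.] [np.float64(-0.1), np.float64(3.1), np.float64(6.6)]
cap d [74.8 76.9 78.8] rib t [44. 49. 54.]
```

```bash
python3 -c "
from rig import arm
print(arm.finish_job())"
```

```text
the job is handed in; nothing more can be done
None
```

I've handed the job in at about 43 s of the 58 s limit, but no verdict came back: the panel is down in the lamp's slot, the lock is open and the button was pressed fully in and sprang back, though the panel fell once on the way (re-stood and re-gripped), it leans about 6° (limit 8°), and I didn't re-check the four leave-alone items at the end.

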